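Swap the battery pack between two tall transmitters in the charging station

ROBOT

A 6-joint arm with a two-finger parallel gripper is mounted at the origin on the work surface. World frame = base frame: x ahead of the robot, y to its left, z up, the work surface at z = 0. Lengths are in mm, angles in rad, forces in N, time in s.
With the tool pointing down it reaches from about 375 to 750 mm from the base axis. Payload 9 kg.
Tool frame: the origin (TCP) lies between the finger pads; the fingertips stand 14 mm ahead of it and the grasp point (between the pads) lies 5 mm behind it; y points along the fingers, x is the direction in which the jaws open and shut, and the axes are right-handed (so a half turn about y gives the same grasp; the last joint's range is limited). The gripper opens to 85 mm and grips with 20 to 120 N. Pads are 22 mm wide; open, the fingers measure 114 mm over their backs; the gripper's body (76 mm by 85 mm) begins 54 mm behind the grasp point. The pads swing forward as they close: fully open they stand 13 mm farther back than shut.
Start: joints at [-1.454, 0.104, 0.097, 1.564, 0, 1.353], TCP at [197.159, -566.713, 245.331] pointing down, gripper open.
Joint ranges: [-2.99, 2.99], [-0.84, 1.86], [-1.1, 1.16], [-1.84, 2.11], [-1.51, 1.56], [-3.14, 3.14]. Speed limits (rad/s): [2.22, 2.22, 2.57, 3.14, 3.14, 3.14].

INTERFACE

Orientations are given as a unit quaternion [w, x, y, z].
In Python, from rig import env gives the robot as it stands.
- The arm moves only by the tool apply_moves, never from a script. Its argument "moves" is a list of rows, each an object with "jaw": the closure, from 0 (fully open) to 1 (shut); "translation": the shift along the tool's x, y, z in cm, a list of three; "turn": the turn, a rotation vector about the tool's x, y, z in rad, a list of three. A call has 1 to 12 rows; each row shifts and turns the commanded pose from where the row before left it, along the tool's axes as they then stand; what a row does not reach is not made up. A row lasts 1/12 s, in which the tool goes at most 41.7 mm and 7.16 degrees, less where a joint would pass 70% of its speed; a pose out of reach is approached as far as the arm can. A call with a gripper value outside its range is refused whole. The fingers move at their own pace and stop on an object; "newtons" is the grip in N (left out, the last holds). Time passes only in rows, so rows that do not move let the fingers close. It gives the time, the measured TCP pose, the force and the opening at its end, in the units of the state.
- env.sense(): the state, without advancing time (a new reading comes with each control period).
- env.camera(name): name is "side" or "top"; returns a dict with "img" (420x560x3 uint8, blue, green, red), "camera_matrix" (3x3 intrinsics, pixels), "origin" and "rotation" of the camera in the world. Camera axes: x right, y down, z forward; pixel columns grow to the right and rows downward; lengths in mm; the calibration is good to about 2 mm. A picture is of the moment at which its call begins. There is no depth.
- env.job_done(): hands the job in, once; it reports no verdict.
The state is a dict: "time": time; "joints": joint angles; "joint_velocities": joint speeds; "effort": joint torques, N m; "eef_pos": TCP position; "ee_rot": TCP orientation; "contact_force": force on the tool from outside, world axes, zero at the start; "ft_torque": the same for the moment, N m; "width": opening from 0.0 (shut) to 1.0 (fully open).
Only numpy, scipy, OpenCV 4.12 (cv2) and the standard library are available. Lean on these libraries where they do the work, as an engineer would, in place of code of your own. Each camera call takes 0.05 s, during which the arm holds its last target.

TASK

Lift the two tall transmitters out of the charging station and stand both on the black mat; then put the low battery pack from the middle bay into the metal tray and the spare pack from the desk into the middle bay. Only then put each transmitter back in the bay it came from. Keep everything upright, set it down gently, and leave the mug, mouse and tape roll alone.

Things in the scene. Friction and masses are not known exactly. Their poses are not given: they have to be found in the camera images.
- dock: fixed grey charging station on the desk, 92 x 192 mm, 20 mm high. Origin: centre of its underside; z up, y along the row of three equal bays, whose centres are at y = -56, 0 and +56 mm, x = 0. The bay floors are 20 mm above the desk; each bay is 64 mm (x) by 52 mm (y) inside, surrounded by black ribs 4 mm wide and 6 mm high (tops at 26 mm)
- mat: fixed flat black rubber mat on the desk, 200 mm (x) by 120 mm (y), 4 mm thick; origin at the centre of its underside, z up. The side area for the two transmitters
- tray: fixed open aluminium tray on the desk, 160 mm (x) by 140 mm (y) outside, 30 mm high, walls and floor 5 mm thick; origin at the centre of its underside, z up. For the pack taken out
- beltpack_c (a point): belt-pack transmitter, a tall black rounded box 54 mm (x) by 32 mm (y) by 112 mm high, about 0.2 kg, with a stub aerial 8 mm thick standing 12 mm above its top at x = +18 mm. The point is the centre of the box (56 mm above its foot), z up. At the start it stands in one of the two outer bays, long side along the bay's x
- plugon_c (a point): plug-on transmitter, a tall upright black cylinder, 44 mm in diameter up to 100 mm height, above that an aluminium collar 37 mm in diameter to 118 mm; about 0.2 kg. The point is on its axis 59 mm above its foot, z up. At the start it stands in the other outer bay
- oldpack_c (a point): the used battery pack, a low off-white block 54 mm (x) by 36 mm (y) by 44 mm high with a black band, about 0.15 kg; at the start it sits in the middle bay between the transmitters. The point is its centre (22 mm above its foot), z up
- newpack_c (a point): the spare battery pack, same shape and size as the used one, at the start standing alone on the desk beyond the charging station. The point is its centre (22 mm above its foot), z up. In a bay it fits only with its 54 mm side along the station's x, either way round
- mug: bystander: white mug, 80 mm wide, 90 mm high; origin at the centre of its foot
- mouse: bystander: black computer mouse, 100 x 58 x 32 mm; origin at the centre of its underside
- tape: bystander: roll of white tape lying flat, 90 mm in diameter, 19 mm high; origin at the centre of its underside
Mind the look-alikes: they are no part of the job. There is more than one size of the dock; the job needs the smallest.

How it is judged:
By the outcome, as a careful person would: the job done as asked, in the order asked, and still so for the second after the job is handed in, with the robot touching nothing.
It also fails if it takes over 131 s, if anything falls off the work surface, if the arm or the gripper's body presses on something with over 40 N, if the wrist force passes 120 N, or if a joint passes its speed limit or range.

## Working session

There is one attempt and no reset: what is moved stays moved. The work goes in short steps, Python scripts to look and compute and a tool call to move; the robot and the scene stay as the last step left them, time stands still between calls to the robot, and variables do not carry over. Pictures are saved under pics/ and viewed, and the job is handed in when it is done.

Besides the shell and the picture viewer there is one more tool, called after ">>>" as name([rows], argument=value, ...), one row to a line, values as JSON. apply_moves: Moves the arm, as the interface text tells. Its arguments: {"type":"object","properties":{"moves":{"type":"array"},"newtons":{"type":"number"}},"required":["moves"]}

```bash
mkdir -p pics; ls; python3 - <<'E'
from rig import env
import cv2
s=env.sense();print(s)
for n in("top","side"):
    c=env.camera(n);cv2.imwrite(f"pics/{n}0.png",c["img"]);print(n,c["camera_matrix"],c["origin"],c["rotation"])
E
```

```text
pics
{'time': 0.0, 'joints': array([-1.45369462e+00,  1.04702246e-01,  9.64792536e-02,  1.56391673e+00,
        1.32074604e-06,  1.35311670e+00]), 'joint_velocities': array([ 6.11753041e-05,  1.21462425e-03,  3.33024263e-04,  7.28847927e-04,
       -8.49121839e-06,  1.52723550e-03]), 'effort': array([ 2.22415460e-03, -5.56931448e+01,  5.03650582e+01,  1.68940960e-02,
       -2.42557571e-04, -8.77921821e-06]), 'eef_pos': array([ 197.12049579, -566.35886858,  244.52609256]), 'ee_rot': array([ 0.57666895, -0.57596371,  0.41002451, -0.40938812]), 'contact_force': array([ 0.04642107,  1.08890891, -0.0877369 ]), 'ft_torque': array([0.02175911, 0.00941005, 0.06617293]), 'width': 1.0051267903932546}
top [[514.5749979    0.         282.75367919]
 [  0.         514.5749979  205.14396199]
 [  0.           0.           1.        ]] [ 330.4835429  -77.5238916 1603.5238889] [ 0.03920608 -0.69688699  0.71447204 -0.04838488]
side [[491.52285618   0.         275.51526106]
 [  0.         491.52285618 211.98726482]
 [  0.           0.           1.        ]] [ 238.05711351 1079.02584142  904.79642864] [ 0.06228569 -0.10119899  0.8808652  -0.45820928]
```

View pics/top0.png

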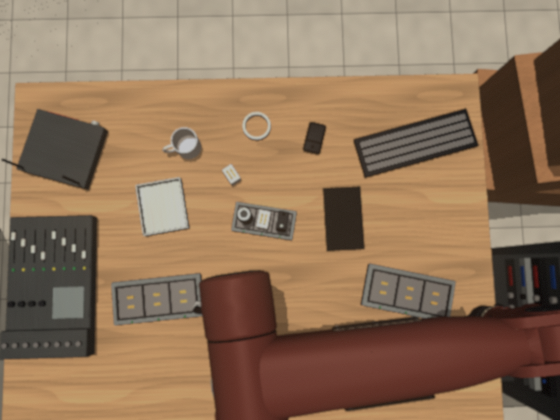

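View pics/side0.png

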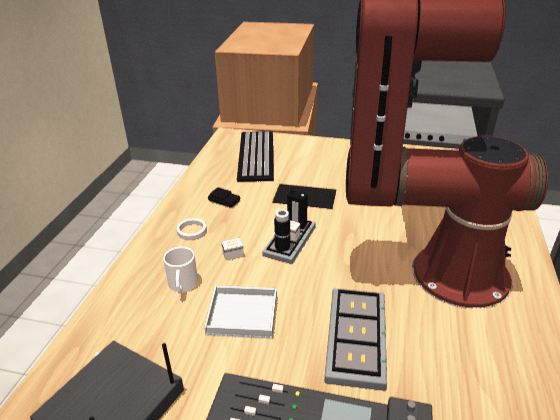

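```bash
cat > h.py <<'E'
from rig import env
import numpy as np,cv2
from scipy.spatial.transform import Rotation as R
def Q(q): return R.from_quat(q,scalar_first=True)
def ray(c,u,v,z):
    K=c["camera_matrix"];d=Q(c["rotation"]).apply(np.linalg.inv(K)@[u,v,1]);o=np.array(c["origin"])
    return o+d*(z-o[2])/d[2]
def proj(c,p):
    p=Q(c["rotation"]).inv().apply(np.atleast_2d(p)-c["origin"]);q=p@c["camera_matrix"].T
    return q[:,:2]/q[:,2:]
def crop(c,name,u0,v0,w,h,s,pts=None):
    im=cv2.resize(c["img"][v0:v0+h,u0:u0+w],None,fx=s,fy=s,interpolation=cv2.INTER_CUBIC)
    if pts is not None:
        for p in pts: cv2.circle(im,tuple(int(round(x)) for x in ((p[0]+.5-u0)*s,(p[1]+.5-v0)*s)),2,(0,0,255),-1)
    cv2.imwrite(f"pics/{name}.png",im)
E
python3 - <<'E'
from h import *
c=env.camera("top")
for n,u,v,z in [("dock",264,221,20),("mat",343,218,4),("tray",162,207,30),("new",232,175,44),("bigL",158,299,20),("bigR",408,290,20),("dark",390,390,4)]:print(n,ray(c,u,v,z))
crop(c,"t1",130,100,250,150,3.2)
s=env.camera("side");crop(s,"s1",190,140,160,210,2.8)
crop(c,"t1b",220,150,90,100,6)
E
```

```text
dock [479.5862845  -41.48922425  20.        ]
mat [ 484.4443292  -288.21148043    4.        ]
tray [529.50497054 270.52487174  30.        ]
new [621.63499763  53.25126426  44.        ]
bigL [250.70484597 283.86188404  20.        ]
bigR [ 257.78230046 -475.5484595    20.        ]
dark [ -37.95716765 -408.77407155    4.        ]
```

View pics/t1.png

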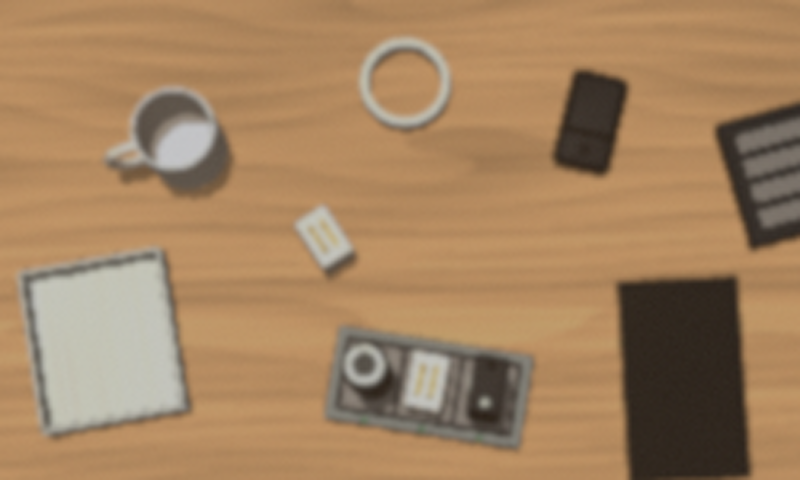

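View pics/s1.png

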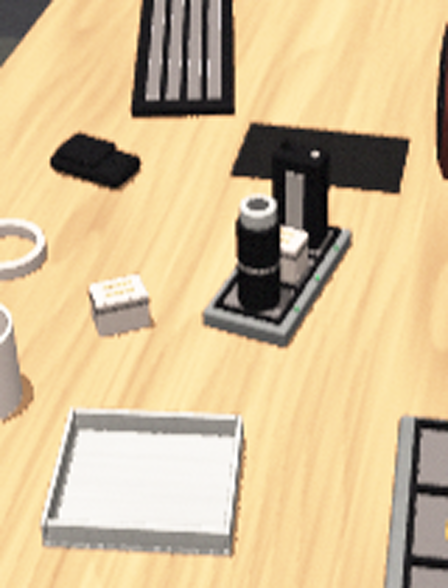

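View pics/t1b.png

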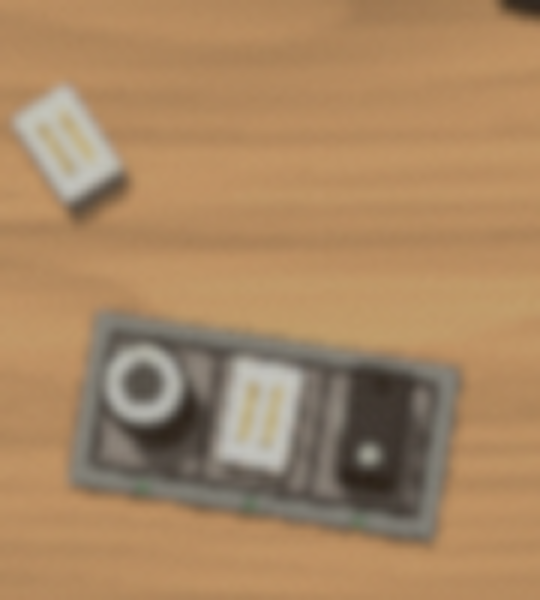

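```bash
cat >> h.py <<'E'
def rect(x,y,yaw,z,lx,ly):
    a=np.array([[1,1],[1,-1],[-1,-1],[-1,1]])*[lx/2,ly/2];c,s=np.cos(yaw),np.sin(yaw)
    return np.c_[a@np.array([[c,s],[-s,c]])+[x,y],np.full(4,z)]
def edges(p,n=25): 
    p=np.vstack([p,p[:1]]);return np.vstack([np.linspace(p[i],p[i+1],n) for i in range(4)])
def fitc(c,px,z):
    P=np.array([ray(c,u,v,z)[:2] for u,v in px]);m=P.mean(0)
    return m,P
E
python3 - <<'E'
from h import *
c=env.camera("top");s=env.camera("side")
f=lambda L,u0,v0,k:[((a+.5)/k-.5+u0,(b+.5)/k-.5+v0) for a,b in L]
G={"dock":(f([(97,312),(462,368),(430,540),(72,486)],220,150,6),20),
"old":(f([(235,355),(303,365),(287,472),(215,463)],220,150,6),64),
"new":(f([(67,84),(122,165),(72,205),(14,121)],220,150,6),44),
"mat":(f([(618,283),(736,277),(749,474),(630,483)],130,100,3.2),4),
"tray":(f([(19,272),(162,249),(190,409),(45,437)],130,100,3.2),30)}
for n,(px,z) in G.items():
    m,P=fitc(c,px,z);e=[np.linalg.norm(P[i]-P[(i+1)%4]) for i in range(4)]
    d=(P[0]-P[3])+(P[1]-P[2]);d2=(P[0]-P[1])+(P[3]-P[2])
    print(n,m,np.round(e),"ang03",np.degrees(np.arctan2(d[1],d[0])),"ang01",np.degrees(np.arctan2(d2[1],d2[0])))
for n,cir in {"collar":(145,382,138),"ant":(369,456,144),"belt":(378,425,132)}.items():
    u,v=f([cir[:2]],220,150,6)[0];print(n,ray(c,u,v,cir[2]))
st=env.sense();print(Q(st["ee_rot"]).as_matrix().round(3))
E
```

```text
dock [480.79982992 -40.85684306] [191.  90. 186.  91.] ang03 -10.524927626400027 ang01 79.90937615435662
old [482.9947982  -39.40475615] [34. 54. 36. 55.] ang03 -10.660412846485992 ang01 80.83142853896874
new [626.29834425  56.14302764] [51. 33. 53. 33.] ang03 -53.898640711094174 ang01 33.024143365955304
mat [ 484.62088262 -288.75191664] [117. 194. 116. 196.] ang03 1.2941540036908037 ang01 92.21587789679849
tray [531.67928587 270.03065256] [139. 158. 140. 162.] ang03 9.486865914956947 ang01 98.79107117860192
collar [492.16163906  13.27645191 138.        ]
ant [453.6333322 -92.593672  144.       ]
belt [469.41174557 -97.3987205  132.        ]
[[ 0.329 -0.     0.944]
 [-0.944  0.     0.329]
 [-0.    -1.     0.   ]]
```

```bash
python3 - <<'E'
from h import *
r=np.radians
for n in("top","side"):
    c=env.camera(n);pts=[]
    pts+=[edges(rect(480.8,-40.9,r(-10.3),20,92,192)),edges(rect(482,-40,r(-10.3),64,54,36)),edges(rect(626,56,r(-55.5),44,54,36)),edges(rect(626,56,r(-55.5),0,54,36)),edges(rect(484.6,-288.7,r(1.8),4,200,120)),edges(rect(531.7,270,r(9.1),30,160,140)),edges(rect(470,-97,r(-10.3),132,54,32)),edges(rect(470,-97,r(-10.3),20,54,32))]
    t=np.linspace(0,6.28,60)
    for z,d in((138,37),(20,44)):pts.append(np.c_[491.5+d/2*np.cos(t),13.7+d/2*np.sin(t),0*t+z])
    p=proj(c,np.vstack(pts))
    if n=="top":crop(c,"o_t",210,150,160,110,5,p)
    else:crop(c,"o_s",200,170,170,130,4.6,p);crop(c,"o_s2",190,260,120,100,5,p)
E
```

```text
(no output)
```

View pics/o_t.png

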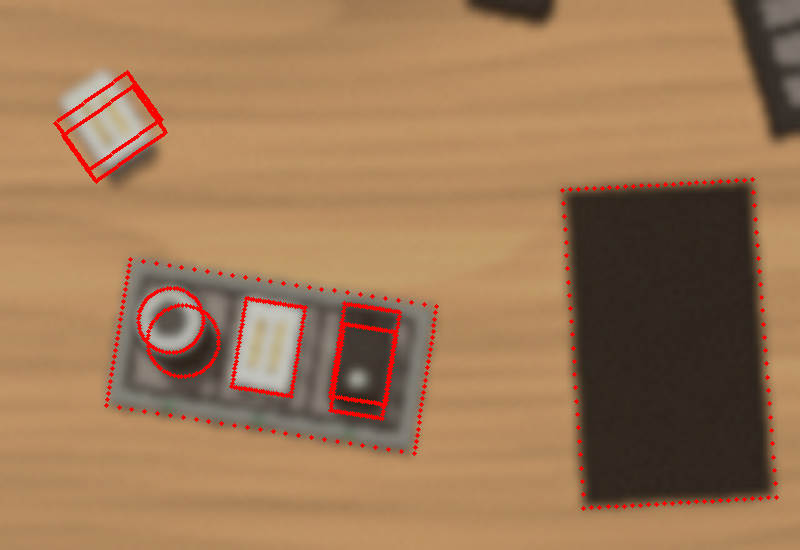

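View pics/o_s.png

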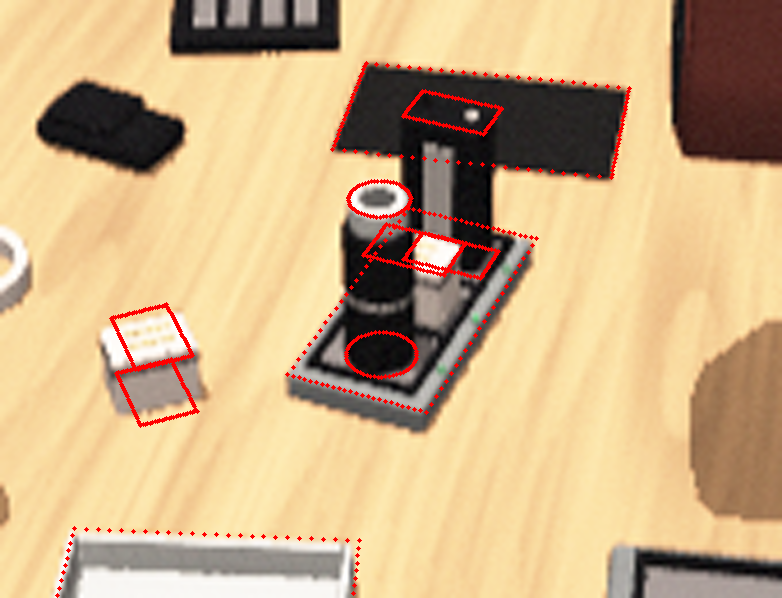

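>>> apply_moves([
  {"jaw":0,"translation":[0,0,0],"turn":[0,-0.117,0]},
  {"jaw":0,"translation":[0,0,0],"turn":[0,-0.117,0]},
  {"jaw":0,"translation":[0,0,0],"turn":[0,-0.117,0]},
  {"jaw":0,"translation":[0,0,0],"turn":[0,-0.117,0]},
  {"jaw":0,"translation":[0,0,0],"turn":[0,-0.117,0]},
  {"jaw":0,"translation":[0,0,0],"turn":[0,-0.117,0]},
  {"jaw":0,"translation":[0,0,0],"turn":[0,-0.117,0]},
  {"jaw":0,"translation":[0,0,0],"turn":[0,-0.117,0]},
  {"jaw":0,"translation":[0,0,0],"turn":[0,-0.117,0]},
], newtons=30)

```text
time: 1.15
eef_pos: [197.2, -566.7, 245.3]
ee_rot: [-0.704, 0.704, -0.063, 0.063]
contact_force: [1.0, 0.0, 0.2]
width: 1.005
```

```bash
cat >> h.py <<'E'
def go(x,y,z,yaw):
    s=env.sense();r=Q(s["ee_rot"]);p=s["eef_pos"]
    t=R.from_matrix(np.array([[np.cos(yaw),0,-np.sin(yaw)],[np.sin(yaw),0,np.cos(yaw)],[0,-1,0]]))
    print("t",round(s["time"],2),"p",p.round(1),"F",s["contact_force"].round(1),"w",round(s["width"],3),"j",s["joints"].round(2))
    d=np.array([x,y,z])-p
    print("shift cm now",(r.inv().apply(d)/10).round(2),"turn",(r.inv()*t).as_rotvec().round(3),"shift cm in target frame",(t.inv().apply(d)/10).round(2))
D=np.radians(-10.3)
E
python3 -c "
from h import *
go(470,-97,245,D)"
```

```text
t 1.15 p [ 197.2 -566.7  245.3] F [1.  0.  0.2] w 1.005 j [-1.45  0.1   0.1   1.56  0.    0.29]
shift cm now [1.858e+01 3.000e-02 5.104e+01] turn [0.    0.003 0.   ] shift cm in target frame [1.844e+01 3.000e-02 5.109e+01]
```

>>> apply_moves([
  {"jaw":0,"translation":[1.3,0,3.6],"turn":[0,0,0]},
  {"jaw":0,"translation":[1.3,0,3.6],"turn":[0,0,0]},
  {"jaw":0,"translation":[1.3,0,3.6],"turn":[0,0,0]},
  {"jaw":0,"translation":[1.3,0,3.6],"turn":[0,0,0]},
  {"jaw":0,"translation":[1.3,0,3.6],"turn":[0,0,0]},
  {"jaw":0,"translation":[1.3,0,3.6],"turn":[0,0,0]},
  {"jaw":0,"translation":[1.3,0,3.6],"turn":[0,0,0]},
  {"jaw":0,"translation":[1.3,0,3.6],"turn":[0,0,0]},
  {"jaw":0,"translation":[1.3,0,3.6],"turn":[0,0,0]},
  {"jaw":0,"translation":[1.3,0,3.6],"turn":[0,0,0]},
  {"jaw":0,"translation":[1.3,0,3.6],"turn":[0,0,0]},
  {"jaw":0,"translation":[1.3,0,3.6],"turn":[0,0,0]},
])

```text
time: 2.15
eef_pos: [429.8, -168.6, 245.6]
ee_rot: [-0.704, 0.704, -0.064, 0.065]
contact_force: [0.2, -1.0, -1.4]
width: 1.0
```

```bash
python3 -c "
from h import *
go(470,-97,100,D)"
```

```text
t 2.15 p [ 429.8 -168.6  245.6] F [ 0.2 -1.  -1.4] w 1.0 j [-0.66 -0.32 -0.3   1.59 -0.    1.1 ]
shift cm now [ 2.64 14.56  7.78] turn [ 0.001 -0.003  0.001] shift cm in target frame [ 2.68 14.56  7.76]
```

>>> apply_moves([
  {"jaw":0,"translation":[1.4,0,3.8],"turn":[0,0,0]},
  {"jaw":0,"translation":[1.2,0,3.9],"turn":[0,0,0]},
  {"jaw":0,"translation":[0,3,0],"turn":[0,0,0]},
  {"jaw":0,"translation":[0,3,0],"turn":[0,0,0]},
  {"jaw":0,"translation":[0,1.5,0],"turn":[0,0,0]},
  {"jaw":0,"translation":[0,0,0],"turn":[0,0,0]},
])

```text
time: 2.65
eef_pos: [467.1, -98.0, 166.6]
ee_rot: [0.705, -0.703, 0.066, -0.063]
contact_force: [0.5, 0.1, -0.9]
width: 1.0
```

```bash
python3 -c "
from h import *
go(470,-97,100,D)
c=env.camera('side');crop(c,'b1',230,120,120,140,4)
c=env.camera('top');crop(c,'b1t',190,130,150,130,4)
"
```

```text
t 2.65 p [467.1 -98.  166.6] F [ 0.5  0.1 -0.9] w 1.0 j [-0.48 -0.27 -0.4   1.45 -0.    1.27]
shift cm now [0.3  6.66 0.14] turn [-0.001 -0.002 -0.005] shift cm in target frame [0.27 6.66 0.15]
```

View pics/b1.png

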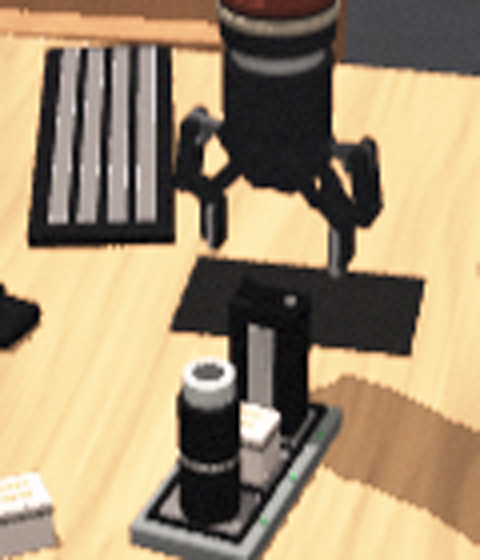

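View pics/b1t.png

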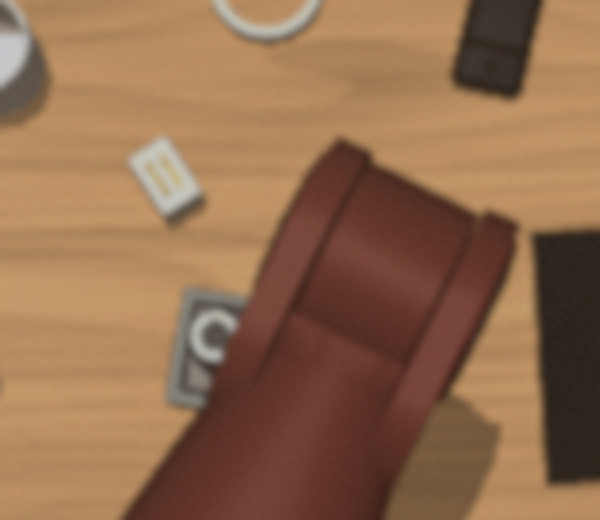

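>>> apply_moves([
  {"jaw":0,"translation":[0.2,2,0.1],"turn":[0,0,0]},
  {"jaw":0,"translation":[0,2,0],"turn":[0,0,0]},
  {"jaw":0,"translation":[0,1.6,0],"turn":[0,0,0]},
  {"jaw":0,"translation":[0,1,0],"turn":[0,0,0]},
  {"jaw":0,"translation":[0,0,0],"turn":[0,0,0]},
  {"jaw":0,"translation":[0,0,0],"turn":[0,0,0]},
])

```text
time: 3.25
eef_pos: [471.3, -99.1, 105.4]
ee_rot: [-0.704, 0.704, -0.064, 0.065]
contact_force: [0.3, 0.0, -0.1]
width: 1.0
```

```bash
python3 -c "
from h import *
go(470,-97,100,D)
c=env.camera('side');crop(c,'b2',230,150,120,120,5)
"
```

```text
t 3.25 p [471.3 -99.1 105.4] F [ 0.3  0.  -0.1] w 1.0 j [-0.48 -0.24 -0.49  1.32 -0.    1.27]
shift cm now [-0.17  0.54  0.19] turn [ 0.    -0.004  0.001] shift cm in target frame [-0.16  0.54  0.19]
```

View pics/b2.png

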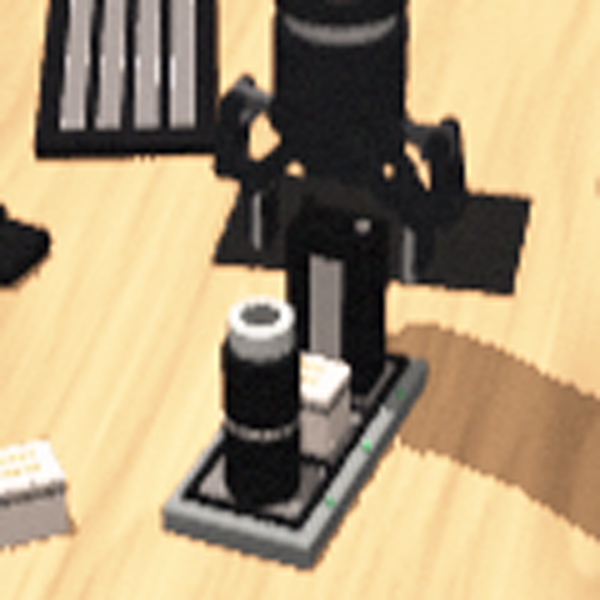

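>>> apply_moves([
  {"jaw":0,"translation":[-0.1,0.5,0.2],"turn":[0,0,0]},
  {"jaw":0,"translation":[0,0,0],"turn":[0,0,0]},
  {"jaw":1,"translation":[0,0,0],"turn":[0,0,0]},
  {"jaw":1,"translation":[0,0,0],"turn":[0,0,0]},
  {"jaw":1,"translation":[0,0,0],"turn":[0,0,0]},
  {"jaw":1,"translation":[0,0,0],"turn":[0,0,0]},
  {"jaw":1,"translation":[0,0,0],"turn":[0,0,0]},
  {"jaw":1,"translation":[0,0,0],"turn":[0,0,0]},
], newtons=30)

```text
time: 3.97
eef_pos: [470.6, -96.7, 99.8]
ee_rot: [-0.704, 0.704, -0.064, 0.065]
contact_force: [-0.1, 0.3, 3.5]
width: 0.634
```

```bash
python3 -c "
from h import *
go(470,-97,100,D)
c=env.camera('side');crop(c,'b3',230,150,120,120,5)
"
```

```text
t 3.97 p [470.6 -96.7  99.8] F [-0.1  0.3  3.5] w 0.634 j [-0.48 -0.25 -0.5   1.31 -0.    1.28]
shift cm now [-0.06 -0.02 -0.04] turn [ 0.    -0.003  0.001] shift cm in target frame [-0.06 -0.02 -0.04]
```

View pics/b3.png

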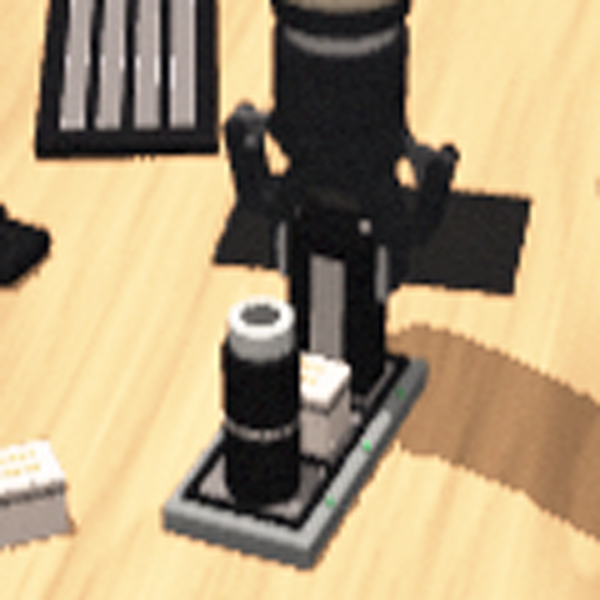

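>>> apply_moves([
  {"jaw":1,"translation":[0,-0.8,0],"turn":[0,0,0]},
  {"jaw":1,"translation":[0,-1.5,0],"turn":[0,0,0]},
  {"jaw":1,"translation":[0,-2,0],"turn":[0,0,0]},
  {"jaw":1,"translation":[0,-1,0],"turn":[0,0,0]},
  {"jaw":1,"translation":[0,0,0],"turn":[0,0,0]},
])

```text
time: 4.43
eef_pos: [471.3, -97.1, 154.6]
ee_rot: [-0.704, 0.705, -0.064, 0.066]
contact_force: [-0.6, -0.3, -1.2]
width: 0.635
```

```bash
python3 -c "
from h import *
go(538,-287,85,D)
c=env.camera('side');crop(c,'b4',230,130,120,140,4)
"
```

```text
t 4.43 p [471.3 -97.1 154.6] F [-0.6 -0.3 -1.2] w 0.635 j [-0.48 -0.27 -0.42  1.41 -0.    1.28]
shift cm now [  9.99   7.01 -17.45] turn [ 0.001 -0.003  0.003] shift cm in target frame [  9.96   6.96 -17.49]
```

View pics/b4.png

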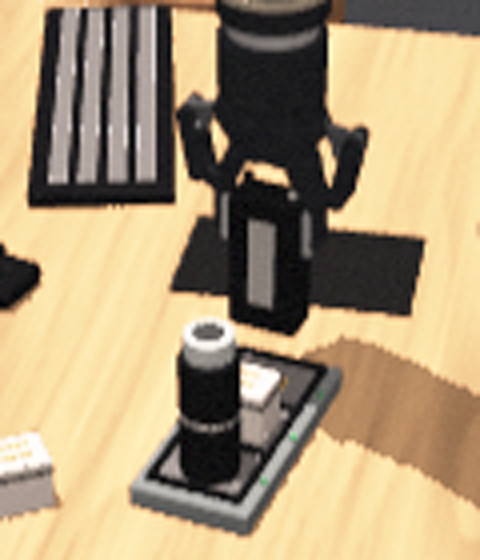

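Belt pack lifted cleanly. Moving to the mat with gentle acceleration.

>>> apply_moves([
  {"jaw":1,"translation":[0.7,0,-1.2],"turn":[0,0,0]},
  {"jaw":1,"translation":[1.2,0,-2.1],"turn":[0,0,0]},
  {"jaw":1,"translation":[1.5,0,-2.6],"turn":[0,0,0]},
  {"jaw":1,"translation":[1.6,0,-2.8],"turn":[0,0,0]},
  {"jaw":1,"translation":[1.6,0,-2.8],"turn":[0,0,0]},
  {"jaw":1,"translation":[1.5,0,-2.6],"turn":[0,0,0]},
  {"jaw":1,"translation":[1.2,0,-2.1],"turn":[0,0,0]},
  {"jaw":1,"translation":[0.6,0,-1.2],"turn":[0,0,0]},
  {"jaw":1,"translation":[0,2,0],"turn":[0,0,0]},
  {"jaw":1,"translation":[0,2,0],"turn":[0,0,0]},
  {"jaw":1,"translation":[0,1.5,0],"turn":[0,0,0]},
  {"jaw":1,"translation":[0,0.3,0],"turn":[0,0,0]},
])

```text
time: 5.48
eef_pos: [533.7, -284.9, 89.2]
ee_rot: [0.705, -0.703, 0.067, -0.063]
contact_force: [-0.4, 0.2, -2.9]
width: 0.633
```

```bash
python3 -c "
from h import *
go(538,-287,84,D)
c=env.camera('side');crop(c,'b5',230,110,120,120,5)
"
```

```text
t 5.48 p [ 533.7 -284.9   89.2] F [-0.4  0.2 -2.9] w 0.633 j [-0.71  0.16 -0.13  1.29 -0.    1.05]
shift cm now [ 0.46  0.52 -0.13] turn [-0.003 -0.004 -0.006] shift cm in target frame [ 0.46  0.52 -0.13]
```

View pics/b5.png

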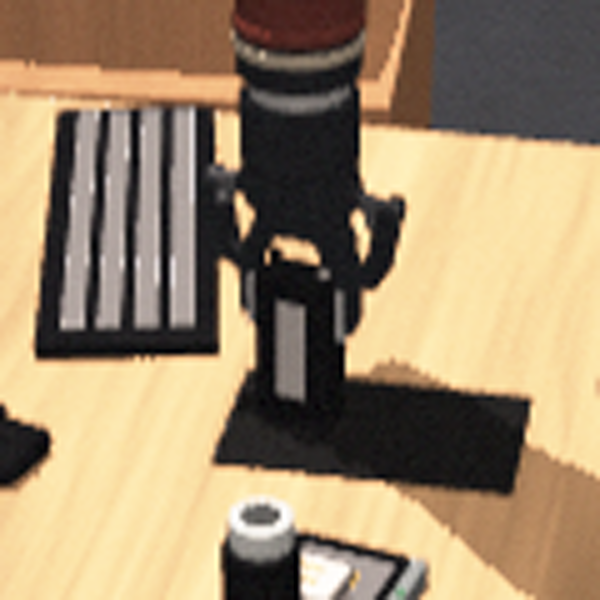

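>>> apply_moves([
  {"jaw":1,"translation":[0.4,0,-0.1],"turn":[0,0,0]},
  {"jaw":1,"translation":[0,0.2,0],"turn":[0,0,0]},
  {"jaw":1,"translation":[0,0.1,0],"turn":[0,0,0]},
  {"jaw":1,"translation":[0,0.05,0],"turn":[0,0,0]},
  {"jaw":1,"translation":[0,0,0],"turn":[0,0,0]},
])

```text
time: 5.95
eef_pos: [540.0, -287.6, 91.3]
ee_rot: [-0.704, 0.704, -0.064, 0.065]
contact_force: [0.2, -0.4, -2.8]
width: 0.631
```

>>> apply_moves([
  {"jaw":1,"translation":[0,0.3,0],"turn":[0,0,0]},
  {"jaw":1,"translation":[0,0.2,0],"turn":[0,0,0]},
  {"jaw":1,"translation":[0,0.1,0],"turn":[0,0,0]},
  {"jaw":1,"translation":[0,0,0],"turn":[0,0,0]},
  {"jaw":1,"translation":[0,0,0],"turn":[0,0,0]},
])

```text
time: 6.37
eef_pos: [539.6, -287.3, 84.6]
ee_rot: [0.704, -0.704, 0.065, -0.065]
contact_force: [0.4, -0.7, -2.7]
width: 0.629
```

>>> apply_moves([
  {"jaw":1,"translation":[0,0.1,0],"turn":[0,0,0]},
  {"jaw":1,"translation":[0,0,0],"turn":[0,0,0]},
  {"jaw":1,"translation":[0,0,0],"turn":[0,0,0]},
])

```text
time: 6.62
eef_pos: [539.7, -287.4, 83.8]
ee_rot: [-0.704, 0.704, -0.065, 0.065]
contact_force: [-0.4, -0.3, -2.3]
width: 0.634
```

>>> apply_moves([
  {"jaw":1,"translation":[0,0.1,0],"turn":[0,0,0]},
  {"jaw":1,"translation":[0,0,0],"turn":[0,0,0]},
  {"jaw":1,"translation":[0,0,0],"turn":[0,0,0]},
])

```text
time: 6.87
eef_pos: [539.8, -287.6, 83.7]
ee_rot: [-0.704, 0.704, -0.064, 0.065]
contact_force: [-1.5, 1.0, 6.2]
width: 0.633
```

>>> apply_moves([
  {"jaw":0.6,"translation":[0,0,0],"turn":[0,0,0]},
  {"jaw":0,"translation":[0,0,0],"turn":[0,0,0]},
  {"jaw":0,"translation":[0,0,0],"turn":[0,0,0]},
  {"jaw":0,"translation":[0,0,0],"turn":[0,0,0]},
  {"jaw":0,"translation":[0,0,0],"turn":[0,0,0]},
  {"jaw":0,"translation":[0,-1.5,0],"turn":[0,0,0]},
  {"jaw":0,"translation":[0,-3,0],"turn":[0,0,0]},
  {"jaw":0,"translation":[0,-3,0],"turn":[0,0,0]},
  {"jaw":0,"translation":[0,-2,0],"turn":[0,0,0]},
])

```text
time: 7.62
eef_pos: [540.2, -287.7, 180.6]
ee_rot: [-0.704, 0.705, -0.064, 0.065]
contact_force: [0.7, -1.1, 0.7]
width: 1.0
```

```bash
python3 -c "
from h import *
go(491.5,13.7,175,D)
c=env.camera('side');crop(c,'b6',230,110,120,120,5)
"
```

```text
t 7.62 p [ 540.2 -287.7  180.6] F [ 0.7 -1.1  0.7] w 1.0 j [-0.7   0.13  0.01  1.45 -0.    1.05]
shift cm now [-10.27   0.51  28.76] turn [ 0.001 -0.003  0.002] shift cm in target frame [-10.18   0.56  28.79]
```

View pics/b6.png

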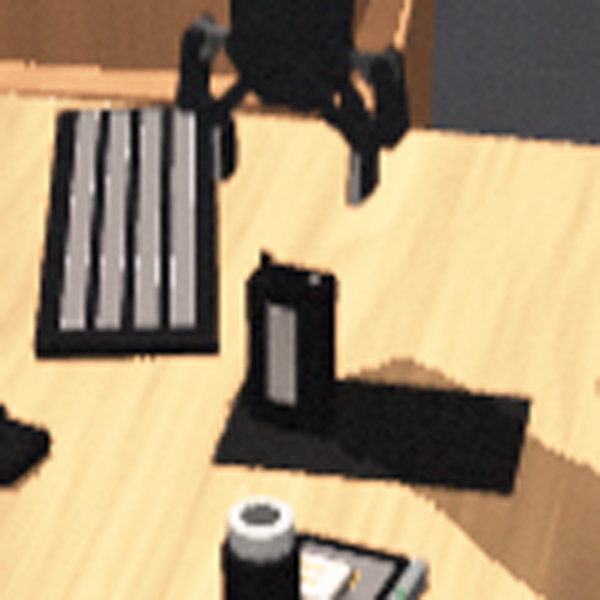

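>>> apply_moves([
  {"jaw":0,"translation":[-1.2,0,3.2],"turn":[0,0,0]},
  {"jaw":0,"translation":[-1.2,0,3.6],"turn":[0,0,0]},
  {"jaw":0,"translation":[-1.2,0,3.6],"turn":[0,0,0]},
  {"jaw":0,"translation":[-1.2,0,3.6],"turn":[0,0,0]},
  {"jaw":0,"translation":[-1.4,0,3.6],"turn":[0,0,0]},
  {"jaw":0,"translation":[-1.4,0,3.6],"turn":[0,0,0]},
  {"jaw":0,"translation":[-1.3,0,3.6],"turn":[0,0,0]},
  {"jaw":0,"translation":[-1.3,0,4],"turn":[0,0,0]},
  {"jaw":0,"translation":[0,0,0],"turn":[0,0,0]},
  {"jaw":0,"translation":[0,0,0],"turn":[0,0,0]},
])

```text
time: 8.5
eef_pos: [491.6, 16.0, 177.8]
ee_rot: [-0.704, 0.704, -0.063, 0.063]
contact_force: [-1.0, -0.4, 0.0]
width: 1.006
```

```bash
python3 -c "
from h import *
go(491.5,13.7,95,D)
c=env.camera('side');crop(c,'p1',210,130,140,140,4)
"
```

```text
t 8.5 p [491.6  16.  177.8] F [-1.  -0.4  0. ] w 1.006 j [-0.23 -0.23 -0.35  1.45 -0.    1.52]
shift cm now [ 0.02  8.28 -0.23] turn [0.    0.001 0.001] shift cm in target frame [ 0.03  8.28 -0.23]
```

View pics/p1.png

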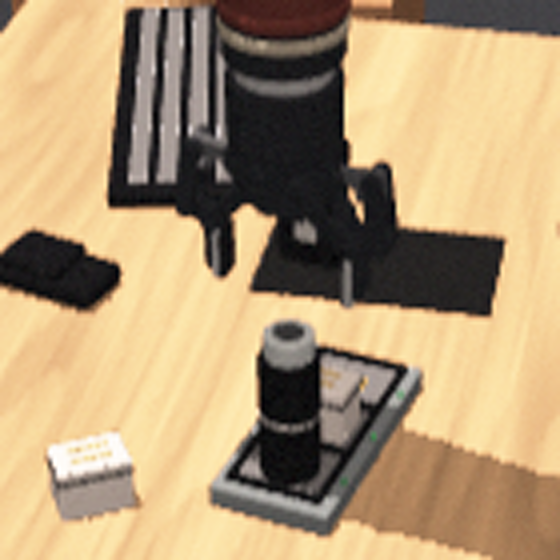

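>>> apply_moves([
  {"jaw":0,"translation":[0,2,-0.2],"turn":[0,0,0]},
  {"jaw":0,"translation":[0,2,0],"turn":[0,0,0]},
  {"jaw":0,"translation":[0,2,0],"turn":[0,0,0]},
  {"jaw":0,"translation":[0,1.5,0],"turn":[0,0,0]},
  {"jaw":0,"translation":[0,0.7,0],"turn":[0,0,0]},
  {"jaw":0,"translation":[0,0,0],"turn":[0,0,0]},
  {"jaw":0,"translation":[0,0,0],"turn":[0,0,0]},
])

```text
time: 9.13
eef_pos: [491.7, 11.2, 96.1]
ee_rot: [-0.704, 0.704, -0.065, 0.065]
contact_force: [0.4, 0.6, 0.4]
width: 1.002
```

```bash
python3 -c "
from h import *
go(491.5,13.7,95,D)
c=env.camera('side');crop(c,'p2',210,150,120,120,5)
"
```

```text
t 9.13 p [491.7  11.2  96.1] F [0.4 0.6 0.4] w 1.002 j [-0.24 -0.2  -0.47  1.3  -0.    1.51]
shift cm now [-0.06  0.11  0.24] turn [ 0.    -0.005 -0.   ] shift cm in target frame [-0.06  0.11  0.24]
```

View pics/p2.png

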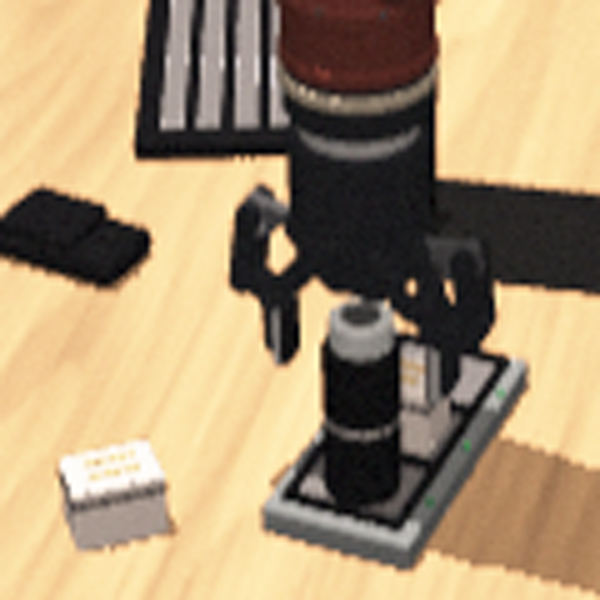

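>>> apply_moves([
  {"jaw":0,"translation":[0,0.1,0.2],"turn":[0,0,0]},
  {"jaw":0,"translation":[0,0,0],"turn":[0,0,0]},
  {"jaw":1,"translation":[0,0,0],"turn":[0,0,0]},
  {"jaw":1,"translation":[0,0,0],"turn":[0,0,0]},
  {"jaw":1,"translation":[0,0,0],"turn":[0,0,0]},
  {"jaw":1,"translation":[0,0,0],"turn":[0,0,0]},
  {"jaw":1,"translation":[0,0,0],"turn":[0,0,0]},
  {"jaw":1,"translation":[0,0,0],"turn":[0,0,0]},
  {"jaw":1,"translation":[0,0,0],"turn":[0,0,0]},
], newtons=30)

```text
time: 9.93
eef_pos: [492.0, 14.0, 95.1]
ee_rot: [-0.704, 0.704, -0.064, 0.065]
contact_force: [-1.8, 0.1, 4.2]
width: 0.51
```

```bash
python3 -c "
from h import *
go(491.5,13.7,95,D)"
```

```text
t 9.93 p [492.   14.   95.1] F [-1.8  0.1  4.2] w 0.51 j [-0.24 -0.2  -0.47  1.3  -0.    1.52]
shift cm now [-0.04  0.01 -0.04] turn [ 0.    -0.003  0.   ] shift cm in target frame [-0.04  0.01 -0.04]
```

>>> apply_moves([
  {"jaw":1,"translation":[0,-0.8,0],"turn":[0,0,0]},
  {"jaw":1,"translation":[0,-1.6,0],"turn":[0,0,0]},
  {"jaw":1,"translation":[0,-2.2,0],"turn":[0,0,0]},
  {"jaw":1,"translation":[0,-1.8,0],"turn":[0,0,0]},
  {"jaw":1,"translation":[0,-1,0],"turn":[0,0,0]},
  {"jaw":1,"translation":[0,0,0],"turn":[0,0,0]},
])

```text
time: 10.43
eef_pos: [493.0, 13.7, 171.0]
ee_rot: [-0.704, 0.704, -0.064, 0.066]
contact_force: [1.0, -0.0, -3.5]
width: 0.505
```

```bash
python3 -c "
from h import *
go(430,-290,95,D)
c=env.camera('side');crop(c,'p3',210,130,140,140,4)
"
```

```text
t 10.43 p [493.   13.7 171. ] F [ 1.  -0.  -3.5] w 0.505 j [-0.24 -0.23 -0.36  1.44 -0.    1.52]
shift cm now [ -0.69   7.61 -31.  ] turn [ 0.    -0.003  0.003] shift cm in target frame [ -0.76   7.6  -31.  ]
```

View pics/p3.png

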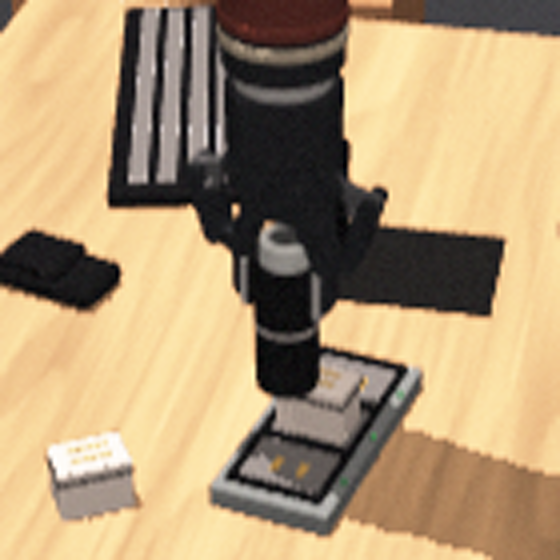

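>>> apply_moves([
  {"jaw":1,"translation":[0,0,-1.2],"turn":[0,0,0]},
  {"jaw":1,"translation":[-0.1,0,-2.2],"turn":[0,0,0]},
  {"jaw":1,"translation":[-0.1,0,-2.8],"turn":[0,0,0]},
  {"jaw":1,"translation":[-0.1,0,-3.2],"turn":[0,0,0]},
  {"jaw":1,"translation":[-0.1,0,-3.4],"turn":[0,0,0]},
  {"jaw":1,"translation":[-0.1,0,-3.4],"turn":[0,0,0]},
  {"jaw":1,"translation":[-0.1,0,-3.4],"turn":[0,0,0]},
  {"jaw":1,"translation":[-0.1,0,-3.4],"turn":[0,0,0]},
  {"jaw":1,"translation":[0,0,-3.2],"turn":[0,0,0]},
  {"jaw":1,"translation":[0,0,-2.6],"turn":[0,0,0]},
  {"jaw":1,"translation":[0,0,-1.6],"turn":[0,0,0]},
  {"jaw":1,"translation":[0,0,-0.6],"turn":[0,0,0]},
])

```text
time: 11.48
eef_pos: [427.3, -291.3, 166.9]
ee_rot: [0.704, -0.704, 0.066, -0.065]
contact_force: [0.1, 0.3, -3.6]
width: 0.507
```

>>> apply_moves([
  {"jaw":1,"translation":[0,1.5,0],"turn":[0,0,0]},
  {"jaw":1,"translation":[0,2.5,0],"turn":[0,0,0]},
  {"jaw":1,"translation":[0,2.5,0],"turn":[0,0,0]},
  {"jaw":1,"translation":[0,1.5,0],"turn":[0,0,0]},
  {"jaw":1,"translation":[0,0,0],"turn":[0,0,0]},
  {"jaw":1,"translation":[0,0,0],"turn":[0,0,0]},
])

```text
time: 11.98
eef_pos: [427.9, -288.2, 87.5]
ee_rot: [0.705, -0.703, 0.065, -0.064]
contact_force: [1.0, -0.0, -2.9]
width: 0.508
```

```bash
python3 -c "
from h import *
go(430,-290,79,D)
c=env.camera('side');crop(c,'p4',220,110,140,140,4)
"
```

```text
t 11.98 p [ 427.9 -288.2   87.5] F [ 1.  -0.  -2.9] w 0.508 j [-0.85 -0.12 -0.41  1.28  0.    0.91]
shift cm now [ 0.24  0.85 -0.14] turn [-0.002 -0.003 -0.002] shift cm in target frame [ 0.24  0.85 -0.14]
```

View pics/p4.png

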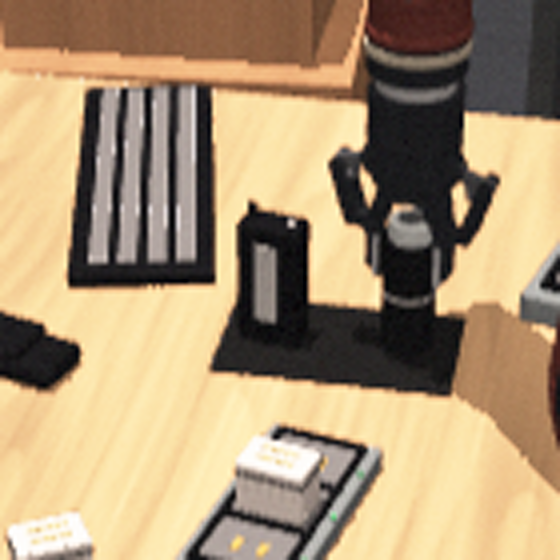

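>>> apply_moves([
  {"jaw":1,"translation":[0,0.4,0],"turn":[0,0,0]},
  {"jaw":1,"translation":[0,0.2,0],"turn":[0,0,0]},
  {"jaw":1,"translation":[0,0.1,0],"turn":[0,0,0]},
  {"jaw":1,"translation":[0,0,0],"turn":[0,0,0]},
  {"jaw":1,"translation":[0,0,0],"turn":[0,0,0]},
])

```text
time: 12.45
eef_pos: [428.7, -289.7, 82.1]
ee_rot: [-0.704, 0.704, -0.065, 0.065]
contact_force: [-0.3, 0.9, -3.2]
width: 0.506
```

>>> apply_moves([
  {"jaw":1,"translation":[0,0.2,0],"turn":[0,0,0]},
  {"jaw":1,"translation":[0,0.1,0],"turn":[0,0,0]},
  {"jaw":1,"translation":[0,0,0],"turn":[0,0,0]},
  {"jaw":1,"translation":[0,0,0],"turn":[0,0,0]},
])

```text
time: 12.78
eef_pos: [428.7, -289.8, 79.1]
ee_rot: [-0.704, 0.704, -0.065, 0.065]
contact_force: [-0.4, -0.9, 0.3]
width: 0.506
```

Contact. Release, and rise.

>>> apply_moves([
  {"jaw":0.7,"translation":[0,0,0],"turn":[0,0,0]},
  {"jaw":0,"translation":[0,0,0],"turn":[0,0,0]},
  {"jaw":0,"translation":[0,0,0],"turn":[0,0,0]},
  {"jaw":0,"translation":[0,0,0],"turn":[0,0,0]},
  {"jaw":0,"translation":[0,0,0],"turn":[0,0,0]},
  {"jaw":0,"translation":[0,0,0],"turn":[0,0,0]},
  {"jaw":0,"translation":[0,-1.5,0],"turn":[0,0,0]},
  {"jaw":0,"translation":[0,-3,0],"turn":[0,0,0]},
  {"jaw":0,"translation":[0,-3,0],"turn":[0,0,0]},
  {"jaw":0,"translation":[0,-2,0],"turn":[0,0,0]},
  {"jaw":0,"translation":[0,0,0],"turn":[0,0,0]},
])

```text
time: 13.7
eef_pos: [430.1, -291.3, 178.8]
ee_rot: [-0.702, 0.706, -0.063, 0.066]
contact_force: [0.3, -0.5, 0.5]
width: 1.002
```

```bash
python3 -c "
from h import *
go(481.8,-40.5,120,D)
c=env.camera('side');crop(c,'p5',220,110,140,140,4)
"
```

```text
t 13.7 p [ 430.1 -291.3  178.8] F [ 0.3 -0.5  0.5] w 1.002 j [-0.85 -0.15 -0.28  1.44 -0.    0.91]
shift cm now [ 0.49  5.77 25.62] turn [ 0.004 -0.003  0.005] shift cm in target frame [ 0.6   5.88 25.6 ]
```

View pics/p5.png

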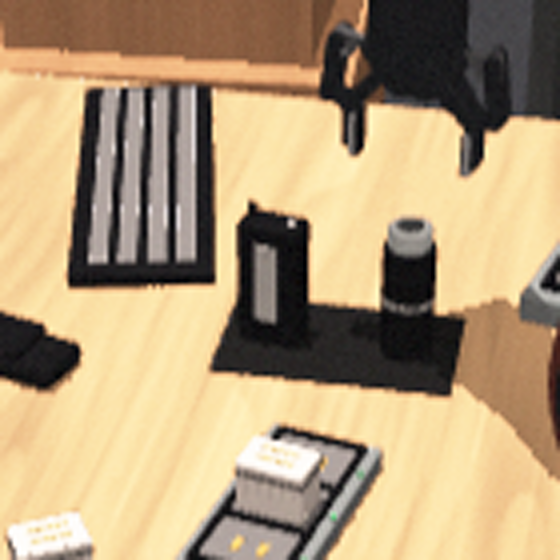

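>>> apply_moves([
  {"jaw":0,"translation":[0,0,2],"turn":[0,0,0]},
  {"jaw":0,"translation":[0.1,0,3.2],"turn":[0,0,0]},
  {"jaw":0,"translation":[0.1,0,3.6],"turn":[0,0,0]},
  {"jaw":0,"translation":[0.1,0,3.6],"turn":[0,0,0]},
  {"jaw":0,"translation":[0.1,0,3.6],"turn":[0,0,0]},
  {"jaw":0,"translation":[0.1,0.5,3.6],"turn":[0,0,0]},
  {"jaw":0,"translation":[0.1,1.5,3],"turn":[0,0,0]},
  {"jaw":0,"translation":[0,2,2],"turn":[0,0,0]},
  {"jaw":0,"translation":[0,2,1],"turn":[0,0,0]},
  {"jaw":0,"translation":[0,1.5,0],"turn":[0,0,0]},
  {"jaw":0,"translation":[0,0,0],"turn":[0,0,0]},
  {"jaw":0,"translation":[0,0,0],"turn":[0,0,0]},
])

```text
time: 14.75
eef_pos: [480.0, -38.5, 97.5]
ee_rot: [0.704, -0.704, 0.065, -0.064]
contact_force: [-0.3, -1.2, 0.3]
width: 1.001
```

```bash
python3 -c "
from h import *
go(481.8,-40.5,46,D)
c=env.camera('side');crop(c,'q1',210,140,140,140,4)
"
```

```text
t 14.75 p [480.  -38.5  97.5] F [-0.3 -1.2  0.3] w 1.001 j [-0.35 -0.24 -0.5   1.31 -0.    1.4 ]
shift cm now [ 0.23  5.15 -0.16] turn [-0.    -0.003 -0.003] shift cm in target frame [ 0.21  5.15 -0.16]
```

View pics/q1.png

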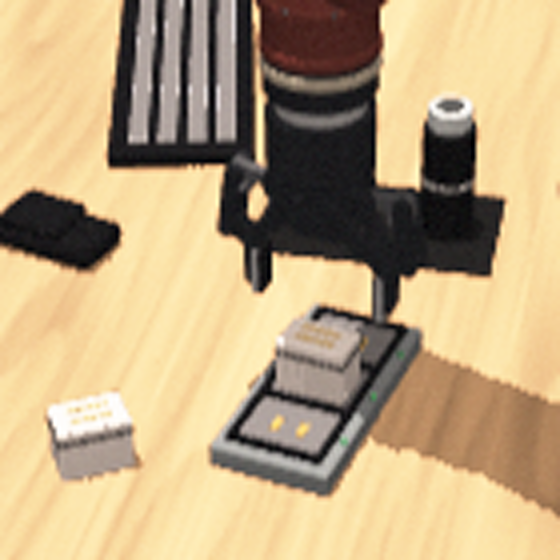

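>>> apply_moves([
  {"jaw":0,"translation":[0.2,1.5,-0.1],"turn":[0,0,0]},
  {"jaw":0,"translation":[0,2,0],"turn":[0,0,0]},
  {"jaw":0,"translation":[0,1,0],"turn":[0,0,0]},
  {"jaw":0,"translation":[0,0.5,0],"turn":[0,0,0]},
  {"jaw":0,"translation":[0,0,0],"turn":[0,0,0]},
  {"jaw":0,"translation":[0,0,0],"turn":[0,0,0]},
])

```text
time: 15.3
eef_pos: [483.1, -40.6, 49.6]
ee_rot: [-0.704, 0.704, -0.065, 0.065]
contact_force: [0.4, -0.6, 0.4]
width: 1.004
```

```bash
python3 -c "
from h import *
go(481.8,-40.5,46,D)
c=env.camera('side');crop(c,'q2',220,160,120,120,5)
"
```

```text
t 15.3 p [483.1 -40.6  49.6] F [ 0.4 -0.6  0.4] w 1.004 j [-0.35 -0.19 -0.55  1.21 -0.    1.4 ]
shift cm now [-0.13  0.36 -0.01] turn [ 0.    -0.004  0.001] shift cm in target frame [-0.13  0.36 -0.01]
```

View pics/q2.png

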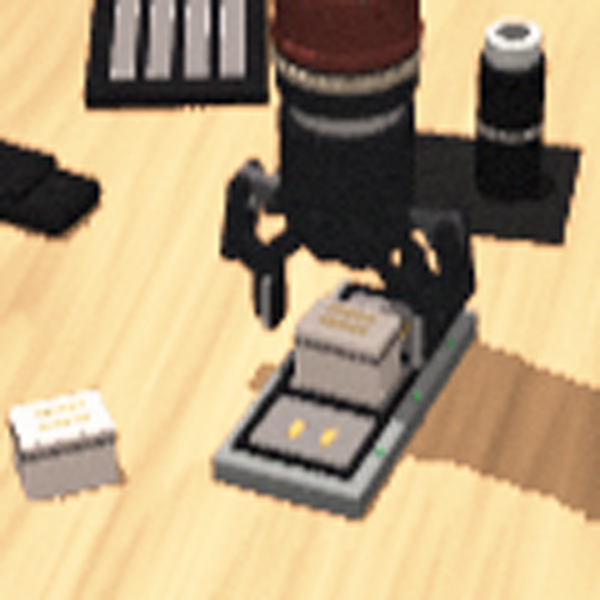

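>>> apply_moves([
  {"jaw":0,"translation":[-0.1,0.3,0],"turn":[0,0,0]},
  {"jaw":0,"translation":[0,0,0],"turn":[0,0,0]},
  {"jaw":1,"translation":[0,0,0],"turn":[0,0,0]},
  {"jaw":1,"translation":[0,0,0],"turn":[0,0,0]},
  {"jaw":1,"translation":[0,0,0],"turn":[0,0,0]},
  {"jaw":1,"translation":[0,0,0],"turn":[0,0,0]},
  {"jaw":1,"translation":[0,0,0],"turn":[0,0,0]},
  {"jaw":1,"translation":[0,0,0],"turn":[0,0,0]},
], newtons=30)

```text
time: 16.02
eef_pos: [482.2, -40.2, 46.2]
ee_rot: [-0.704, 0.704, -0.064, 0.065]
contact_force: [-0.6, -0.1, 5.1]
width: 0.631
```

>>> apply_moves([
  {"jaw":1,"translation":[0,-0.8,0],"turn":[0,0,0]},
  {"jaw":1,"translation":[0,-1.6,0],"turn":[0,0,0]},
  {"jaw":1,"translation":[0,-2.2,0],"turn":[0,0,0]},
  {"jaw":1,"translation":[0,-1.6,0],"turn":[0,0,0]},
  {"jaw":1,"translation":[0,-0.8,0],"turn":[0,0,0]},
  {"jaw":1,"translation":[0,0,0],"turn":[0,0,0]},
])

```text
time: 16.52
eef_pos: [482.8, -40.5, 117.7]
ee_rot: [-0.704, 0.704, -0.064, 0.066]
contact_force: [0.4, -0.7, -0.8]
width: 0.627
```

```bash
python3 -c "
from h import *
go(531.7,270,35,np.radians(9.1))
c=env.camera('side');crop(c,'q3',200,140,140,140,4)
"
```

```text
t 16.52 p [482.8 -40.5 117.7] F [ 0.4 -0.7 -0.8] w 0.627 j [-0.35 -0.24 -0.47  1.34 -0.    1.4 ]
shift cm now [-0.86  8.25 31.42] turn [ 0.001 -0.342  0.003] shift cm in target frame [ 9.74  8.27 29.88]
```

View pics/q3.png

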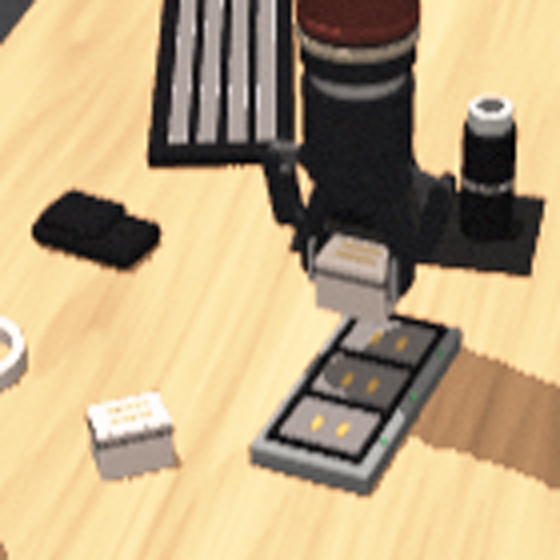

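>>> apply_moves([
  {"jaw":1,"translation":[0,0,0.8],"turn":[0,-0.114,0]},
  {"jaw":1,"translation":[0,0,1.2],"turn":[0,-0.114,0]},
  {"jaw":1,"translation":[0,0,2],"turn":[0,-0.114,0]},
  {"jaw":1,"translation":[0.9,0,2.8],"turn":[0,0,0]},
  {"jaw":1,"translation":[1.1,0,3.4],"turn":[0,0,0]},
  {"jaw":1,"translation":[1.2,0,3.6],"turn":[0,0,0]},
  {"jaw":1,"translation":[1.2,0,3.6],"turn":[0,0,0]},
  {"jaw":1,"translation":[1.2,0,3.6],"turn":[0,0,0]},
  {"jaw":1,"translation":[1.2,0,3.4],"turn":[0,0,0]},
  {"jaw":1,"translation":[1,0,2.8],"turn":[0,0,0]},
  {"jaw":1,"translation":[0.6,0,1.6],"turn":[0,0,0]},
  {"jaw":1,"translation":[0.3,0,0.6],"turn":[0,0,0]},
])

```text
time: 17.57
eef_pos: [527.9, 266.6, 113.7]
ee_rot: [-0.705, 0.705, 0.056, -0.058]
contact_force: [-0.6, 0.1, -1.1]
width: 0.628
```

```bash
python3 -c "
from h import *
go(531.7,270,31,np.radians(9.1))"
```

```text
t 17.57 p [527.9 266.6 113.7] F [-0.6  0.1 -1.1] w 0.628 j [ 0.25  0.1  -0.15  1.33  0.    1.66]
shift cm now [0.46 8.27 0.28] turn [-0.     0.003 -0.003] shift cm in target frame [0.43 8.27 0.28]
```

>>> apply_moves([
  {"jaw":1,"translation":[0.2,1.5,0.1],"turn":[0,0,0]},
  {"jaw":1,"translation":[0,2.2,0],"turn":[0,0,0]},
  {"jaw":1,"translation":[0,2.2,0],"turn":[0,0,0]},
  {"jaw":1,"translation":[0,1.2,0],"turn":[0,0,0]},
  {"jaw":1,"translation":[0,0.4,0],"turn":[0,0,0]},
  {"jaw":1,"translation":[0,0,0],"turn":[0,0,0]},
  {"jaw":1,"translation":[0,0,0],"turn":[0,0,0]},
])

```text
time: 18.15
eef_pos: [531.1, 265.3, 41.4]
ee_rot: [-0.705, 0.705, 0.056, -0.056]
contact_force: [-0.1, -0.6, 0.3]
width: 0.626
```

```bash
python3 -c "
from h import *
go(531.7,270,31,np.radians(9.1))
c=env.camera('side');crop(c,'q4',180,230,120,120,5)
"
```

```text
t 18.15 p [531.1 265.3  41.4] F [-0.1 -0.6  0.3] w 0.626 j [ 0.24  0.15 -0.23  1.19 -0.    1.66]
shift cm now [0.13 1.04 0.45] turn [ 0. -0.  0.] shift cm in target frame [0.13 1.04 0.45]
```

View pics/q4.png

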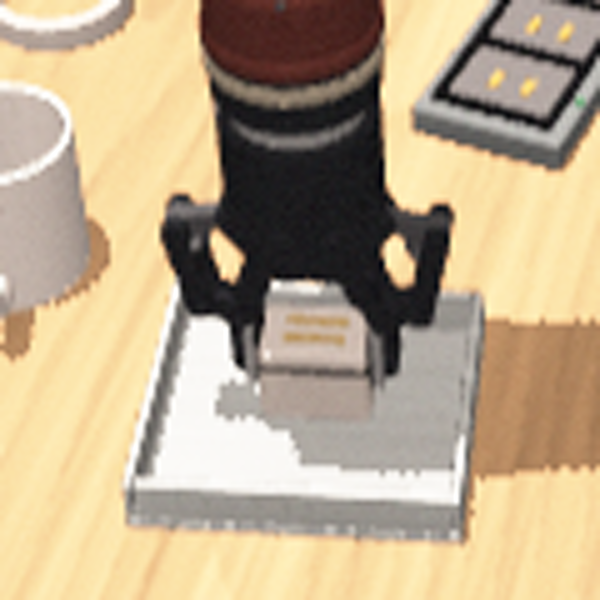

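>>> apply_moves([
  {"jaw":1,"translation":[0,0.4,0],"turn":[0,0,0]},
  {"jaw":1,"translation":[0,0.2,0],"turn":[0,0,0]},
  {"jaw":1,"translation":[0,0.2,0],"turn":[0,0,0]},
  {"jaw":1,"translation":[0,0.1,0],"turn":[0,0,0]},
  {"jaw":1,"translation":[0,0.1,0],"turn":[0,0,0]},
  {"jaw":1,"translation":[0,0,0],"turn":[0,0,0]},
  {"jaw":1,"translation":[0,0,0],"turn":[0,0,0]},
])

```text
time: 18.78
eef_pos: [530.8, 265.6, 31.3]
ee_rot: [-0.705, 0.705, 0.056, -0.056]
contact_force: [-3.3, -0.4, 4.4]
width: 0.63
```

>>> apply_moves([
  {"jaw":0.6,"translation":[0,0,0],"turn":[0,0,0]},
  {"jaw":0.1,"translation":[0,0,0],"turn":[0,0,0]},
  {"jaw":0,"translation":[0,0,0],"turn":[0,0,0]},
  {"jaw":0,"translation":[0,0,0],"turn":[0,0,0]},
  {"jaw":0,"translation":[0,-1.5,0],"turn":[0,0,0]},
  {"jaw":0,"translation":[0,-3,0],"turn":[0,0,0]},
  {"jaw":0,"translation":[0,-3,0],"turn":[0,0,0]},
  {"jaw":0,"translation":[0,-2,0],"turn":[0,0,0]},
  {"jaw":0,"translation":[0,0,0],"turn":[0,0,0]},
])

```text
time: 19.53
eef_pos: [533.4, 266.3, 131.0]
ee_rot: [0.705, -0.704, -0.059, 0.054]
contact_force: [0.4, -0.4, 0.2]
width: 1.003
```

```bash
python3 -c "
from h import *
go(626,56,125,np.radians(34.3))
c=env.camera('side');crop(c,'q5',180,160,140,150,4)
c=env.camera('top');crop(c,'q5t',200,140,120,120,5)
"
```

```text
t 19.53 p [533.4 266.3 131. ] F [ 0.4 -0.4  0.2] w 1.003 j [ 0.24  0.09 -0.12  1.35 -0.    1.66]
shift cm now [  5.81   0.63 -22.23] turn [ 0.001 -0.44   0.007] shift cm in target frame [ -4.2    0.6  -22.59]
```

View pics/q5.png

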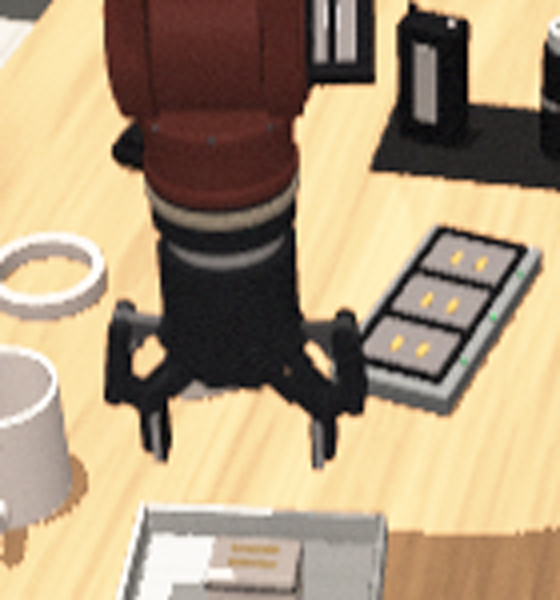

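View pics/q5t.png

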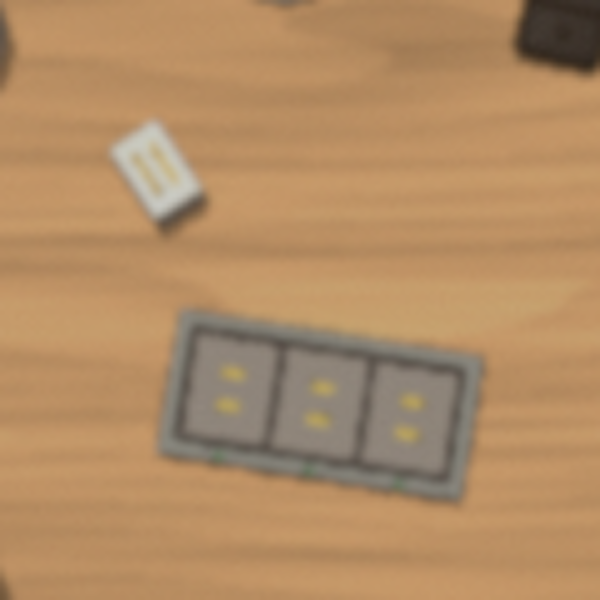

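```bash
python3 -c "
from h import *
c=env.camera('top')
f=lambda L:[((a+.5)/5-.5+200,(b+.5)/5-.5+140) for a,b in L]
m,P=fitc(c,f([(153,118),(206,190),(165,223),(110,152)]),44)
d=(P[0]-P[1])+(P[3]-P[2]);print(m,np.degrees(np.arctan2(d[1],d[0])))
m,P=fitc(c,f([(190,325),(472,365),(452,482),(178,440)]),26);print(m);print(P)
"
```

```text
[625.63263289  55.36247884] 35.63811284105078
[481.58375995 -42.27751394]
[[ 531.83367025   38.74302284]
 [ 502.75743993 -134.66001927]
 [ 430.88666253 -120.34559173]
 [ 460.8572671    47.15253241]]
```

>>> apply_moves([
  {"jaw":0,"translation":[0,0,0],"turn":[0,-0.11,0]},
  {"jaw":0,"translation":[0,0,-1],"turn":[0,-0.11,0]},
  {"jaw":0,"translation":[0,0,-2],"turn":[0,-0.11,0]},
  {"jaw":0,"translation":[0,0,-3],"turn":[0,-0.11,0]},
  {"jaw":0,"translation":[-0.9,0,-3.4],"turn":[0,0,0]},
  {"jaw":0,"translation":[-0.9,0,-3.4],"turn":[0,0,0]},
  {"jaw":0,"translation":[-0.9,0,-3.4],"turn":[0,0,0]},
  {"jaw":0,"translation":[-0.6,0,-3],"turn":[0,0,0]},
  {"jaw":0,"translation":[0,0,-2],"turn":[0,0,0]},
  {"jaw":0,"translation":[0,0,-1],"turn":[0,0,0]},
  {"jaw":0,"translation":[0,0,0],"turn":[0,0,0]},
])

```text
time: 20.6
eef_pos: [619.0, 56.9, 124.1]
ee_rot: [0.676, -0.676, -0.207, 0.209]
contact_force: [-0.5, 1.3, 0.2]
width: 1.0
```

```bash
python3 -c "
from h import *
go(626,56,26,np.radians(34.3))
c=env.camera('side');crop(c,'n1',180,160,140,120,5)
"
```

```text
t 20.6 p [619.   56.9 124.1] F [-0.5  1.3  0.2] w 1.0 j [-0.12  0.18 -0.04  1.35 -0.    0.86]
shift cm now [ 0.54  9.81 -0.48] turn [-0.001 -0.002 -0.002] shift cm in target frame [ 0.52  9.81 -0.47]
```

View pics/n1.png

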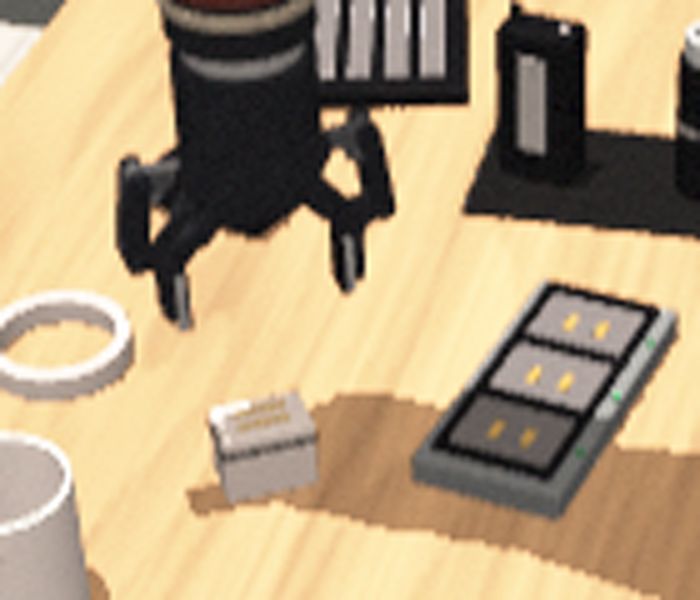

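>>> apply_moves([
  {"jaw":0,"translation":[0.5,2,-0.4],"turn":[0,-0.01,0]},
  {"jaw":0,"translation":[0,3,0],"turn":[0,0,0]},
  {"jaw":0,"translation":[0,2.5,0],"turn":[0,0,0]},
  {"jaw":0,"translation":[0,1.5,0],"turn":[0,0,0]},
  {"jaw":0,"translation":[0,0.5,0],"turn":[0,0,0]},
  {"jaw":0,"translation":[0,0,0],"turn":[0,0,0]},
  {"jaw":0,"translation":[0,0,0],"turn":[0,0,0]},
])

```text
time: 21.23
eef_pos: [625.3, 59.0, 31.5]
ee_rot: [-0.674, 0.674, 0.213, -0.212]
contact_force: [-0.1, -0.1, -0.0]
width: 1.0
```

```bash
python3 -c "
from h import *
go(626,56,26.5,np.radians(35))
c=env.camera('side');crop(c,'n2',180,180,140,120,5)
"
```

```text
t 21.23 p [625.3  59.   31.5] F [-0.1 -0.1 -0. ] w 1.0 j [-0.11  0.26 -0.12  1.19  0.    0.85]
shift cm now [-0.11  0.5  -0.28] turn [ 0.    -0.001  0.   ] shift cm in target frame [-0.11  0.5  -0.28]
```

View pics/n2.png

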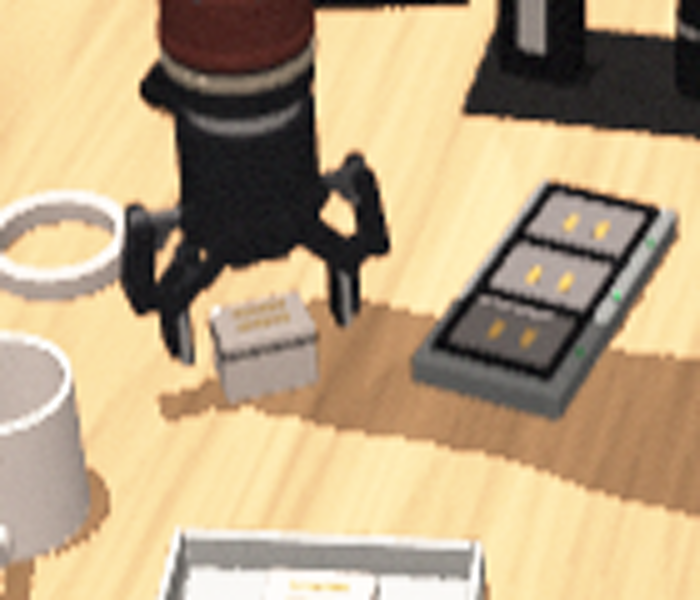

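>>> apply_moves([
  {"jaw":0,"translation":[-0.1,0.5,-0.3],"turn":[0,0,0]},
  {"jaw":0,"translation":[0,0,0],"turn":[0,0,0]},
  {"jaw":0,"translation":[0,0,0],"turn":[0,0,0]},
  {"jaw":1,"translation":[0,0,0],"turn":[0,0,0]},
  {"jaw":1,"translation":[0,0,0],"turn":[0,0,0]},
  {"jaw":1,"translation":[0,0,0],"turn":[0,0,0]},
  {"jaw":1,"translation":[0,0,0],"turn":[0,0,0]},
  {"jaw":1,"translation":[0,0,0],"turn":[0,0,0]},
  {"jaw":1,"translation":[0,0,0],"turn":[0,0,0]},
], newtons=30)

```text
time: 22.03
eef_pos: [626.6, 54.9, 26.3]
ee_rot: [-0.674, 0.675, 0.212, -0.212]
contact_force: [-1.3, 0.4, 4.7]
width: 0.633
```

```bash
python3 -c "
from h import *
go(626,56,26.5,np.radians(35))
c=env.camera('side');crop(c,'n3',180,180,140,120,5)
"
```

```text
t 22.03 p [626.6  54.9  26.3] F [-1.3  0.4  4.7] w 0.633 j [-0.12  0.27 -0.12  1.18 -0.    0.84]
shift cm now [ 0.02 -0.02  0.12] turn [ 0.001 -0.002  0.   ] shift cm in target frame [ 0.02 -0.02  0.12]
```

View pics/n3.png

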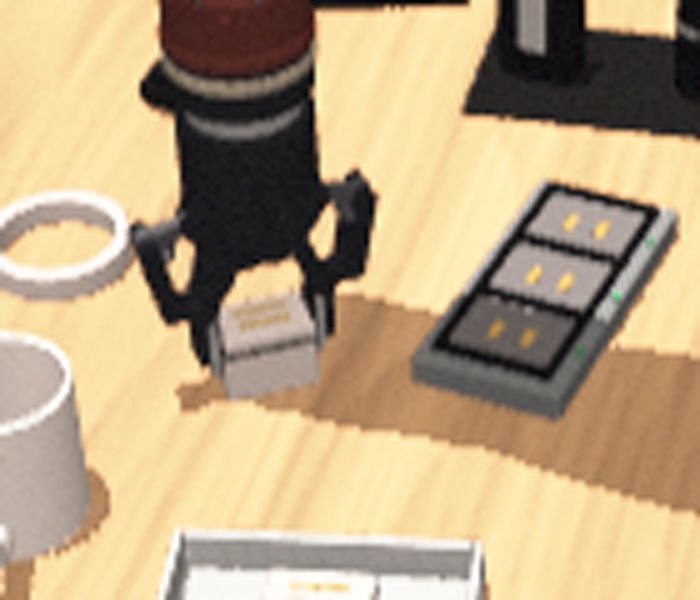

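>>> apply_moves([
  {"jaw":1,"translation":[0,-0.8,0],"turn":[0,0,0]},
  {"jaw":1,"translation":[0,-1.6,0],"turn":[0,0,0]},
  {"jaw":1,"translation":[0,-2.2,0],"turn":[0,0.05,0]},
  {"jaw":1,"translation":[0,-2,0],"turn":[0,0.1,0]},
  {"jaw":1,"translation":[0,-1.4,0],"turn":[0,0.11,0]},
  {"jaw":1,"translation":[0,0,0],"turn":[0,0.11,0]},
  {"jaw":1,"translation":[0,0,0],"turn":[0,0.11,0]},
  {"jaw":1,"translation":[0,0,0],"turn":[0,0.11,0]},
  {"jaw":1,"translation":[0,0,0],"turn":[0,0.1,0]},
  {"jaw":1,"translation":[0,0,0],"turn":[0,0.07,0]},
  {"jaw":1,"translation":[0,0,0],"turn":[0,0.03,0]},
])

```text
time: 23.0
eef_pos: [625.8, 55.1, 105.5]
ee_rot: [0.704, -0.704, 0.066, -0.065]
contact_force: [0.0, 0.2, -1.4]
width: 0.632
```

```bash
python3 -c "
from h import *
go(481.8,-41,46.3,D)"
```

```text
t 23.0 p [625.8  55.1 105.5] F [ 0.   0.2 -1.4] w 0.632 j [-0.12  0.21 -0.04  1.32  0.    1.64]
shift cm now [-12.38   5.93 -12.1 ] turn [ 0.    -0.005 -0.001] shift cm in target frame [-12.45   5.92 -12.03]
```

>>> apply_moves([
  {"jaw":1,"translation":[-0.8,0,-0.8],"turn":[0,-0.005,0]},
  {"jaw":1,"translation":[-1.4,0,-1.4],"turn":[0,0,0]},
  {"jaw":1,"translation":[-2,0,-1.9],"turn":[0,0,0]},
  {"jaw":1,"translation":[-2.2,0,-2.1],"turn":[0,0,0]},
  {"jaw":1,"translation":[-2.2,0,-2.1],"turn":[0,0,0]},
  {"jaw":1,"translation":[-1.8,0,-1.8],"turn":[0,0,0]},
  {"jaw":1,"translation":[-1.3,0,-1.3],"turn":[0,0,0]},
  {"jaw":1,"translation":[-0.7,1,-0.6],"turn":[0,0,0]},
  {"jaw":1,"translation":[0,1.6,0],"turn":[0,0,0]},
  {"jaw":1,"translation":[0,1,0],"turn":[0,0,0]},
  {"jaw":1,"translation":[0,0,0],"turn":[0,0,0]},
  {"jaw":1,"translation":[0,0,0],"turn":[0,0,0]},
])

```text
time: 24.0
eef_pos: [482.7, -41.1, 69.3]
ee_rot: [0.705, -0.704, 0.063, -0.061]
contact_force: [1.2, -0.8, -2.0]
width: 0.628
```

```bash
python3 -c "
from h import *
go(481.8,-41,46.3,D)
c=env.camera('side');crop(c,'n4',220,160,120,120,5)
"
```

```text
t 24.0 p [482.7 -41.1  69.3] F [ 1.2 -0.8 -2. ] w 0.628 j [-0.36 -0.21 -0.53  1.25  0.    1.39]
shift cm now [-0.08  2.3  -0.01] turn [-0.     0.004 -0.002] shift cm in target frame [-0.09  2.3  -0.01]
```

View pics/n4.png

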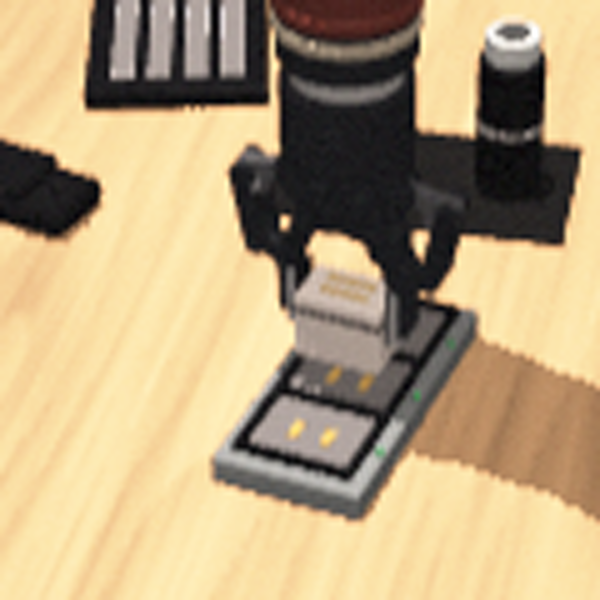

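>>> apply_moves([
  {"jaw":1,"translation":[-0.1,0.8,0],"turn":[0,0.004,0]},
  {"jaw":1,"translation":[0,0.6,0],"turn":[0,0,0]},
  {"jaw":1,"translation":[0,0.3,0],"turn":[0,0,0]},
  {"jaw":1,"translation":[0,0.2,0],"turn":[0,0,0]},
  {"jaw":1,"translation":[0,0.1,0],"turn":[0,0,0]},
  {"jaw":1,"translation":[0,0,0],"turn":[0,0,0]},
  {"jaw":1,"translation":[0,0,0],"turn":[0,0,0]},
])

```text
time: 24.63
eef_pos: [482.2, -41.3, 49.9]
ee_rot: [-0.704, 0.704, -0.064, 0.064]
contact_force: [0.2, -0.2, -2.6]
width: 0.632
```

```bash
python3 -c "
from h import *
go(481.8,-41,46.3,D)
c=env.camera('side');crop(c,'n5',220,160,120,120,5)
"
```

```text
t 24.63 p [482.2 -41.3  49.9] F [ 0.2 -0.2 -2.6] w 0.632 j [-0.36 -0.2  -0.55  1.21 -0.    1.39]
shift cm now [-0.05  0.36  0.02] turn [ 0. -0.  0.] shift cm in target frame [-0.05  0.36  0.02]
```

View pics/n5.png

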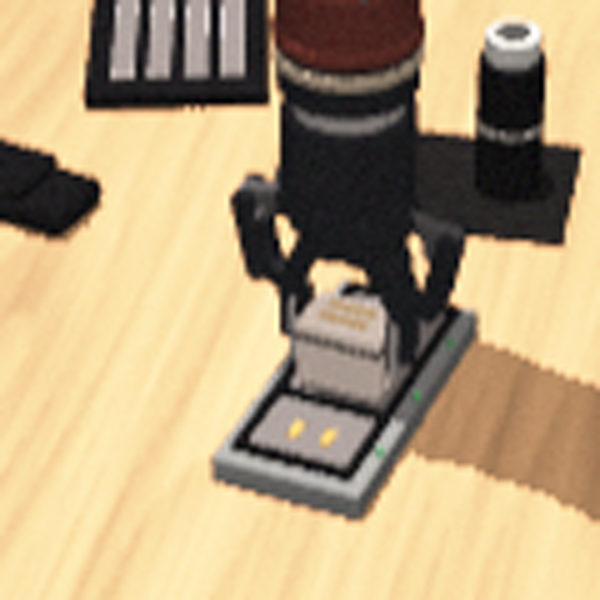

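>>> apply_moves([
  {"jaw":1,"translation":[0,0.1,0],"turn":[0,0,0]},
  {"jaw":1,"translation":[0,0.1,0],"turn":[0,0,0]},
  {"jaw":1,"translation":[0,0.1,0],"turn":[0,0,0]},
  {"jaw":1,"translation":[0,0.1,0],"turn":[0,0,0]},
  {"jaw":1,"translation":[0,0,0],"turn":[0,0,0]},
  {"jaw":1,"translation":[0,0,0],"turn":[0,0,0]},
])

```text
time: 25.18
eef_pos: [482.2, -41.3, 46.2]
ee_rot: [-0.704, 0.704, -0.063, 0.064]
contact_force: [-3.1, -0.1, 4.9]
width: 0.634
```

>>> apply_moves([
  {"jaw":0.6,"translation":[0,0,0],"turn":[0,0,0]},
  {"jaw":0.1,"translation":[0,0,0],"turn":[0,0,0]},
  {"jaw":0,"translation":[0,0,0],"turn":[0,0,0]},
  {"jaw":0,"translation":[0,0,0],"turn":[0,0,0]},
  {"jaw":0,"translation":[0,-1.5,0],"turn":[0,0,0]},
  {"jaw":0,"translation":[0,-3,0],"turn":[0,0,0]},
  {"jaw":0,"translation":[0,-3.5,0],"turn":[0,0,0]},
  {"jaw":0,"translation":[0,-3.5,0],"turn":[0,0,0]},
  {"jaw":0,"translation":[0,-2,0],"turn":[0,0,0]},
  {"jaw":0,"translation":[0,0,0],"turn":[0,0,0]},
])

```text
time: 26.02
eef_pos: [484.4, -42.1, 185.9]
ee_rot: [-0.704, 0.705, -0.061, 0.066]
contact_force: [0.6, 0.7, -0.1]
width: 0.997
```

```bash
python3 -c "
from h import *
go(428.7,-289.8,170,D)
c=env.camera('side');crop(c,'n6',210,130,140,140,4)
"
```

```text
t 26.02 p [484.4 -42.1 185.9] F [ 0.6  0.7 -0.1] w 0.997 j [-0.36 -0.26 -0.36  1.47 -0.    1.39]
shift cm now [ -1.06   1.62 -25.37] turn [ 0.001 -0.     0.007] shift cm in target frame [ -1.06   1.59 -25.37]
```

View pics/n6.png

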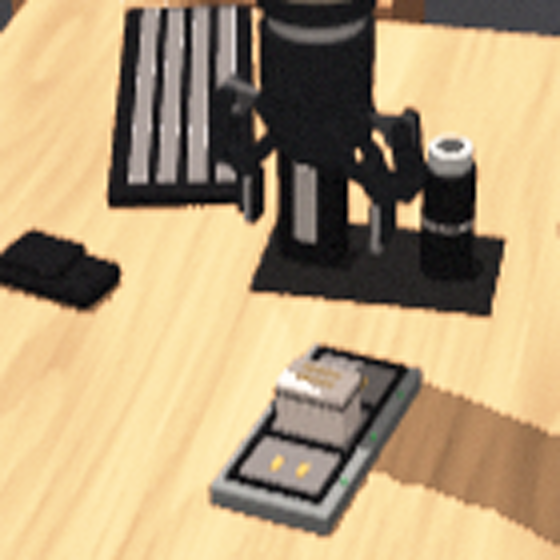

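>>> apply_moves([
  {"jaw":0,"translation":[-0.1,0,-1.6],"turn":[0,0,0]},
  {"jaw":0,"translation":[-0.1,0,-3],"turn":[0,0,0]},
  {"jaw":0,"translation":[-0.1,0,-3.6],"turn":[0,0,0]},
  {"jaw":0,"translation":[-0.2,0,-3.6],"turn":[0,0,0]},
  {"jaw":0,"translation":[-0.2,0,-3.6],"turn":[0,0,0]},
  {"jaw":0,"translation":[-0.2,0,-3.6],"turn":[0,0,0]},
  {"jaw":0,"translation":[-0.1,0,-3],"turn":[0,0,0]},
  {"jaw":0,"translation":[-0.1,0,-2],"turn":[0,0,0]},
  {"jaw":0,"translation":[0,0.5,-1.2],"turn":[0,0,0]},
  {"jaw":0,"translation":[0,1,0],"turn":[0,0,0]},
  {"jaw":0,"translation":[0,0,0],"turn":[0,0,0]},
  {"jaw":0,"translation":[0,0,0],"turn":[0,0,0]},
])

```text
time: 27.07
eef_pos: [425.9, -285.6, 164.2]
ee_rot: [0.705, -0.704, 0.064, -0.063]
contact_force: [0.1, -0.2, 0.1]
width: 1.0
```

```bash
python3 -c "
from h import *
go(428.7,-289.8,79.1,D)"
```

```text
t 27.07 p [ 425.9 -285.6  164.2] F [ 0.1 -0.2  0.1] w 1.0 j [-0.85 -0.16 -0.31  1.42  0.    0.9 ]
shift cm now [ 0.37  8.51 -0.38] turn [-0.002  0.001 -0.002] shift cm in target frame [ 0.35  8.51 -0.37]
```

>>> apply_moves([
  {"jaw":0,"translation":[0.3,1,-0.3],"turn":[0,0,0]},
  {"jaw":0,"translation":[0,2,0],"turn":[0,0,0]},
  {"jaw":0,"translation":[0,2,0],"turn":[0,0,0]},
  {"jaw":0,"translation":[0,2,0],"turn":[0,0,0]},
  {"jaw":0,"translation":[0,1,0],"turn":[0,0,0]},
  {"jaw":0,"translation":[0,0,0],"turn":[0,0,0]},
  {"jaw":0,"translation":[0,0,0],"turn":[0,0,0]},
])

```text
time: 27.65
eef_pos: [428.8, -290.2, 85.8]
ee_rot: [0.704, -0.704, 0.063, -0.063]
contact_force: [-0.1, -1.2, 0.8]
width: 0.999
```

```bash
python3 -c "
from h import *
go(428.7,-289.8,79.1,D)
c=env.camera('side');crop(c,'r1',220,110,140,140,4)
"
```

```text
t 27.65 p [ 428.8 -290.2   85.8] F [-0.1 -1.2  0.8] w 0.999 j [-0.85 -0.11 -0.41  1.27 -0.    0.9 ]
shift cm now [-0.01  0.67  0.03] turn [-0.     0.001 -0.   ] shift cm in target frame [-0.01  0.67  0.03]
```

View pics/r1.png

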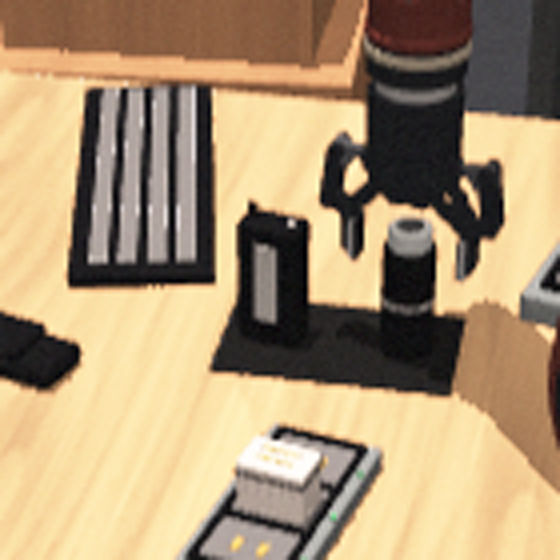

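>>> apply_moves([
  {"jaw":0,"translation":[0,0.6,0],"turn":[0,0,0]},
  {"jaw":0,"translation":[0,0,0],"turn":[0,0,0]},
  {"jaw":1,"translation":[0,0,0],"turn":[0,0,0]},
  {"jaw":1,"translation":[0,0,0],"turn":[0,0,0]},
  {"jaw":1,"translation":[0,0,0],"turn":[0,0,0]},
  {"jaw":1,"translation":[0,0,0],"turn":[0,0,0]},
  {"jaw":1,"translation":[0,0,0],"turn":[0,0,0]},
  {"jaw":1,"translation":[0,0,0],"turn":[0,0,0]},
  {"jaw":1,"translation":[0,0,0],"turn":[0,0,0]},
], newtons=30)

```text
time: 28.45
eef_pos: [428.7, -290.9, 80.2]
ee_rot: [-0.704, 0.704, -0.064, 0.064]
contact_force: [-1.4, 1.3, 5.3]
width: 0.51
```

>>> apply_moves([
  {"jaw":1,"translation":[0,-0.8,0],"turn":[0,0,0]},
  {"jaw":1,"translation":[0,-1.6,0],"turn":[0,0,0]},
  {"jaw":1,"translation":[0,-2.4,0],"turn":[0,0,0]},
  {"jaw":1,"translation":[0,-2.4,0],"turn":[0,0,0]},
  {"jaw":1,"translation":[0,-1.6,0],"turn":[0,0,0]},
  {"jaw":1,"translation":[0,-0.8,0],"turn":[0,0,0]},
  {"jaw":1,"translation":[0,0,0],"turn":[0,0,0]},
])

```text
time: 29.03
eef_pos: [429.2, -291.3, 177.6]
ee_rot: [-0.704, 0.705, -0.063, 0.064]
contact_force: [0.8, -0.4, -2.5]
width: 0.506
```

```bash
python3 -c "
from h import *
go(491.7,13.7,95,D)
c=env.camera('side');crop(c,'r2',220,100,140,140,4)
"
```

```text
t 29.03 p [ 429.2 -291.3  177.6] F [ 0.8 -0.4 -2.5] w 0.506 j [-0.85 -0.15 -0.28  1.44  0.    0.9 ]
shift cm now [ 0.67  8.21 31.14] turn [ 0.002 -0.     0.002] shift cm in target frame [ 0.69  8.26 31.13]
```

View pics/r2.png

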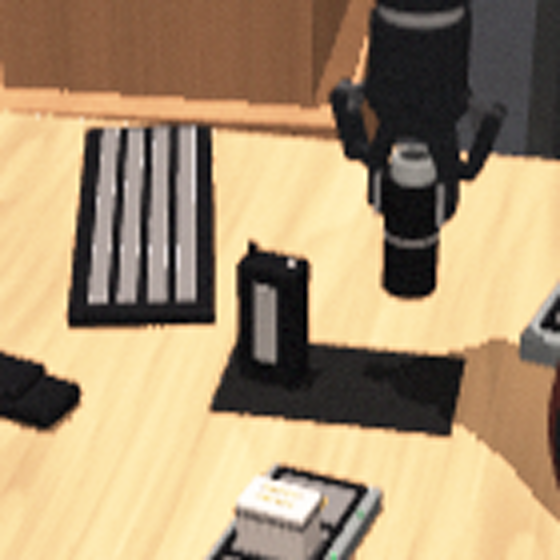

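>>> apply_moves([
  {"jaw":1,"translation":[0,0,1.2],"turn":[0,0,0]},
  {"jaw":1,"translation":[0.1,0,2.2],"turn":[0,0,0]},
  {"jaw":1,"translation":[0.1,0,2.8],"turn":[0,0,0]},
  {"jaw":1,"translation":[0.1,0,3.2],"turn":[0,0,0]},
  {"jaw":1,"translation":[0.1,0,3.4],"turn":[0,0,0]},
  {"jaw":1,"translation":[0.1,0,3.4],"turn":[0,0,0]},
  {"jaw":1,"translation":[0.1,0,3.4],"turn":[0,0,0]},
  {"jaw":1,"translation":[0.1,0,3.4],"turn":[0,0,0]},
  {"jaw":1,"translation":[0,0,3.2],"turn":[0,0,0]},
  {"jaw":1,"translation":[0,0,2.6],"turn":[0,0,0]},
  {"jaw":1,"translation":[0,0,1.6],"turn":[0,0,0]},
  {"jaw":1,"translation":[0,0,0.7],"turn":[0,0,0]},
])

```text
time: 30.08
eef_pos: [490.2, 17.0, 174.1]
ee_rot: [0.705, -0.704, 0.064, -0.062]
contact_force: [0.7, 0.0, -2.6]
width: 0.509
```

>>> apply_moves([
  {"jaw":1,"translation":[0,0,0],"turn":[0,0,0]},
  {"jaw":1,"translation":[0,1,0],"turn":[0,0,0]},
  {"jaw":1,"translation":[0,2,0],"turn":[0,0,0]},
  {"jaw":1,"translation":[0,1,0],"turn":[0,0,0]},
  {"jaw":1,"translation":[0,0,0],"turn":[0,0,0]},
  {"jaw":1,"translation":[0,0,0],"turn":[0,0,0]},
])

```text
time: 30.58
eef_pos: [490.4, 13.4, 134.9]
ee_rot: [0.704, -0.704, 0.065, -0.063]
contact_force: [1.0, -0.3, -2.7]
width: 0.504
```

```bash
python3 -c "
from h import *
go(491.5,13,96.2,D)
c=env.camera('side');crop(c,'r3',210,130,140,140,4)
"
```

```text
t 30.58 p [490.4  13.4 134.9] F [ 1.  -0.3 -2.7] w 0.504 j [-0.24 -0.22 -0.42  1.38 -0.    1.51]
shift cm now [ 0.12  3.87 -0.02] turn [ 0.    -0.002 -0.002] shift cm in target frame [ 0.12  3.87 -0.02]
```

View pics/r3.png

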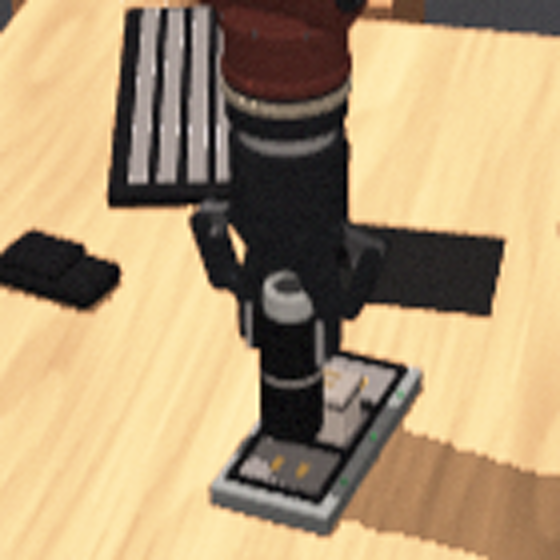

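>>> apply_moves([
  {"jaw":1,"translation":[0.1,0.8,0],"turn":[0,0,0]},
  {"jaw":1,"translation":[0,1,0],"turn":[0,0,0]},
  {"jaw":1,"translation":[0,0.6,0],"turn":[0,0,0]},
  {"jaw":1,"translation":[0,0.3,0],"turn":[0,0,0]},
  {"jaw":1,"translation":[0,0,0],"turn":[0,0,0]},
  {"jaw":1,"translation":[0,0,0],"turn":[0,0,0]},
])

```text
time: 31.13
eef_pos: [492.0, 13.9, 108.6]
ee_rot: [-0.704, 0.704, -0.064, 0.063]
contact_force: [-0.4, -0.6, -3.2]
width: 0.513
```

```bash
python3 -c "
from h import *
go(491.5,13,96.2,D)
c=env.camera('side');crop(c,'r4',210,150,120,120,5)
"
```

```text
t 31.13 p [492.   13.9 108.6] F [-0.4 -0.6 -3.2] w 0.513 j [-0.24 -0.21 -0.45  1.33 -0.    1.51]
shift cm now [-0.04  1.24 -0.1 ] turn [ 0. -0. -0.] shift cm in target frame [-0.04  1.24 -0.1 ]
```

View pics/r4.png

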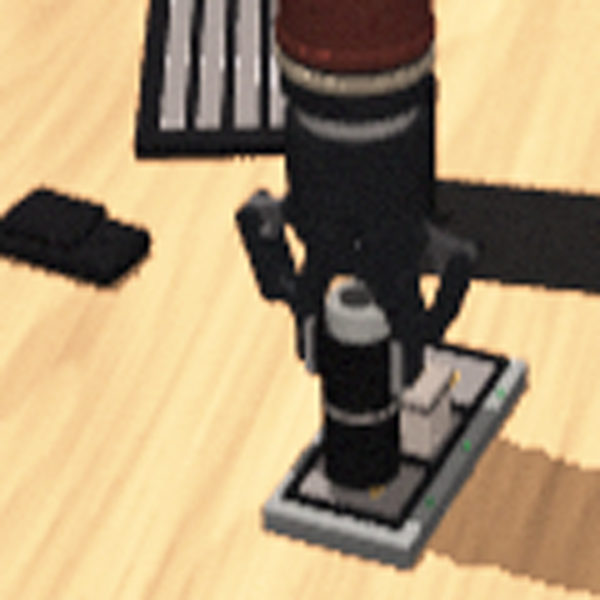

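>>> apply_moves([
  {"jaw":1,"translation":[0,0.4,-0.1],"turn":[0,0,0]},
  {"jaw":1,"translation":[0,0.3,0],"turn":[0,0,0]},
  {"jaw":1,"translation":[0,0.2,0],"turn":[0,0,0]},
  {"jaw":1,"translation":[0,0.1,0],"turn":[0,0,0]},
  {"jaw":1,"translation":[0,0,0],"turn":[0,0,0]},
  {"jaw":1,"translation":[0,0,0],"turn":[0,0,0]},
])

```text
time: 31.68
eef_pos: [492.0, 12.9, 98.7]
ee_rot: [-0.704, 0.704, -0.064, 0.064]
contact_force: [-0.0, 0.2, -2.9]
width: 0.505
```

>>> apply_moves([
  {"jaw":1,"translation":[0,0.1,0],"turn":[0,0,0]},
  {"jaw":1,"translation":[0,0.1,0],"turn":[0,0,0]},
  {"jaw":1,"translation":[0,0,0],"turn":[0,0,0]},
  {"jaw":1,"translation":[0,0,0],"turn":[0,0,0]},
])

```text
time: 32.02
eef_pos: [492.0, 12.9, 96.7]
ee_rot: [-0.704, 0.704, -0.064, 0.064]
contact_force: [-0.0, -0.3, -2.1]
width: 0.508
```

>>> apply_moves([
  {"jaw":1,"translation":[0,0.1,0],"turn":[0,0,0]},
  {"jaw":1,"translation":[0,0,0],"turn":[0,0,0]},
  {"jaw":1,"translation":[0,0,0],"turn":[0,0,0]},
])

```text
time: 32.27
eef_pos: [492.2, 12.8, 96.2]
ee_rot: [-0.704, 0.704, -0.063, 0.064]
contact_force: [-2.3, 0.7, 3.0]
width: 0.505
```

>>> apply_moves([
  {"jaw":0.7,"translation":[0,0,0],"turn":[0,0,0]},
  {"jaw":0.2,"translation":[0,0,0],"turn":[0,0,0]},
  {"jaw":0,"translation":[0,0,0],"turn":[0,0,0]},
  {"jaw":0,"translation":[0,0,0],"turn":[0,0,0]},
  {"jaw":0,"translation":[0,0,0],"turn":[0,0,0]},
  {"jaw":0,"translation":[0,-1.5,0],"turn":[0,0,0]},
  {"jaw":0,"translation":[0,-3,0],"turn":[0,0,0]},
  {"jaw":0,"translation":[0,-3,0],"turn":[0,0,0]},
  {"jaw":0,"translation":[0,-2,0],"turn":[0,0,0]},
  {"jaw":0,"translation":[0,0,0],"turn":[0,0,0]},
])

```text
time: 33.1
eef_pos: [494.1, 12.4, 195.6]
ee_rot: [-0.704, 0.705, -0.061, 0.066]
contact_force: [1.4, -0.0, 0.7]
width: 1.0
```

```bash
python3 -c "
from h import *
go(539.8,-287.6,175,D)
c=env.camera('side');crop(c,'r5',210,130,140,140,4)
"
```

```text
t 33.1 p [494.1  12.4 195.6] F [ 1.4 -0.   0.7] w 1.0 j [-0.24 -0.23 -0.32  1.48 -0.    1.51]
shift cm now [  9.86   2.14 -28.69] turn [ 0.    -0.     0.007] shift cm in target frame [  9.86   2.06 -28.69]
```

View pics/r5.png

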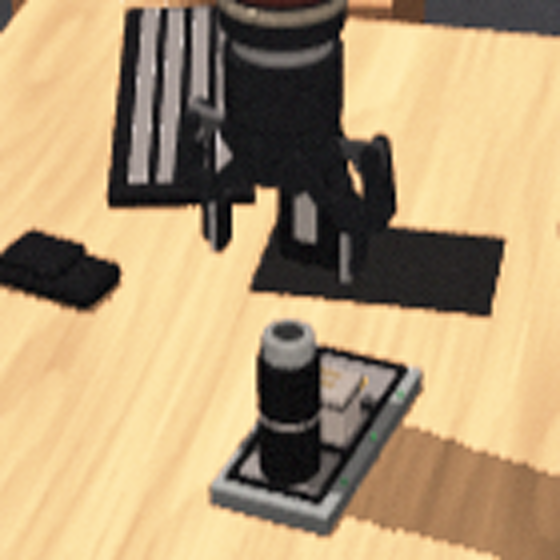

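>>> apply_moves([
  {"jaw":0,"translation":[0.6,0,-1.6],"turn":[0,0,0]},
  {"jaw":0,"translation":[1,0,-3],"turn":[0,0,0]},
  {"jaw":0,"translation":[1.2,0,-3.6],"turn":[0,0,0]},
  {"jaw":0,"translation":[1.3,0,-3.6],"turn":[0,0,0]},
  {"jaw":0,"translation":[1.3,0,-3.6],"turn":[0,0,0]},
  {"jaw":0,"translation":[1.3,0,-3.6],"turn":[0,0,0]},
  {"jaw":0,"translation":[1.2,0,-3.6],"turn":[0,0,0]},
  {"jaw":0,"translation":[1,0,-3],"turn":[0,0,0]},
  {"jaw":0,"translation":[0.6,0,-2],"turn":[0,0,0]},
  {"jaw":0,"translation":[0.3,0.5,-1.1],"turn":[0,0,0]},
  {"jaw":0,"translation":[0,1,0],"turn":[0,0,0]},
  {"jaw":0,"translation":[0,0,0],"turn":[0,0,0]},
])

```text
time: 34.15
eef_pos: [535.9, -285.8, 172.3]
ee_rot: [0.705, -0.703, 0.065, -0.062]
contact_force: [0.3, -0.1, 0.7]
width: 1.004
```

```bash
python3 -c "
from h import *
go(539.8,-287.6,83.8,D)"
```

```text
t 34.15 p [ 535.9 -285.8  172.3] F [ 0.3 -0.1  0.7] w 1.004 j [-0.71  0.13 -0.01  1.44  0.    1.05]
shift cm now [ 0.45  8.85 -0.13] turn [-0.002 -0.001 -0.004] shift cm in target frame [ 0.42  8.85 -0.11]
```

>>> apply_moves([
  {"jaw":0,"translation":[0.3,1,-0.1],"turn":[0,0,0]},
  {"jaw":0,"translation":[0,2,0],"turn":[0,0,0]},
  {"jaw":0,"translation":[0,2,0],"turn":[0,0,0]},
  {"jaw":0,"translation":[0,2,0],"turn":[0,0,0]},
  {"jaw":0,"translation":[0,1.2,0],"turn":[0,0,0]},
  {"jaw":0,"translation":[0,0,0],"turn":[0,0,0]},
  {"jaw":0,"translation":[0,0,0],"turn":[0,0,0]},
])

```text
time: 34.73
eef_pos: [539.6, -287.5, 93.5]
ee_rot: [0.704, -0.704, 0.064, -0.063]
contact_force: [-0.8, -0.2, 0.5]
width: 0.999
```

```bash
python3 -c "
from h import *
go(539.8,-287.6,83.8,D)
c=env.camera('side');crop(c,'s2',220,110,140,140,4)
"
```

```text
t 34.73 p [ 539.6 -287.5   93.5] F [-0.8 -0.2  0.5] w 0.999 j [-0.7   0.17 -0.11  1.29 -0.    1.05]
shift cm now [ 0.02  0.97 -0.01] turn [-0.001  0.001 -0.001] shift cm in target frame [ 0.02  0.97 -0.01]
```

View pics/s2.png

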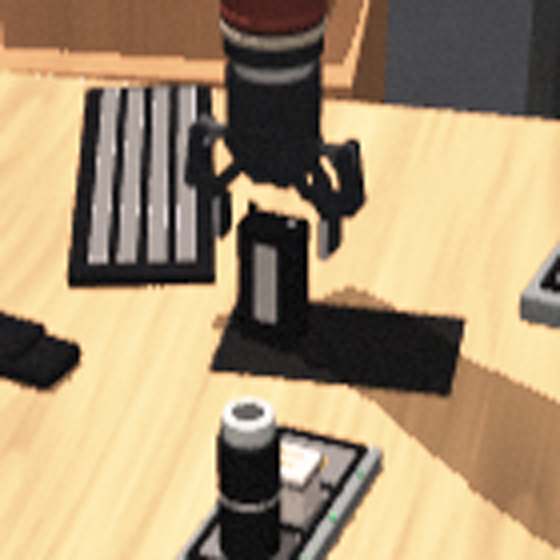

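>>> apply_moves([
  {"jaw":0,"translation":[0,0.6,0],"turn":[0,0,0]},
  {"jaw":0,"translation":[0,0.3,0],"turn":[0,0,0]},
  {"jaw":0,"translation":[0,0,0],"turn":[0,0,0]},
  {"jaw":1,"translation":[0,0,0],"turn":[0,0,0]},
  {"jaw":1,"translation":[0,0,0],"turn":[0,0,0]},
  {"jaw":1,"translation":[0,0,0],"turn":[0,0,0]},
  {"jaw":1,"translation":[0,0,0],"turn":[0,0,0]},
  {"jaw":1,"translation":[0,0,0],"turn":[0,0,0]},
  {"jaw":1,"translation":[0,0,0],"turn":[0,0,0]},
], newtons=30)

```text
time: 35.53
eef_pos: [540.1, -288.8, 85.3]
ee_rot: [-0.704, 0.704, -0.063, 0.064]
contact_force: [0.1, 0.3, 3.6]
width: 0.631
```

>>> apply_moves([
  {"jaw":1,"translation":[0,-0.8,0],"turn":[0,0,0]},
  {"jaw":1,"translation":[0,-1.6,0],"turn":[0,0,0]},
  {"jaw":1,"translation":[0,-2.4,0],"turn":[0,0,0]},
  {"jaw":1,"translation":[0,-2,0],"turn":[0,0,0]},
  {"jaw":1,"translation":[0,-1.2,0],"turn":[0,0,0]},
  {"jaw":1,"translation":[0,0,0],"turn":[0,0,0]},
])

```text
time: 36.03
eef_pos: [540.8, -289.4, 168.0]
ee_rot: [-0.703, 0.705, -0.062, 0.065]
contact_force: [0.9, -0.3, -1.1]
width: 0.628
```

```bash
python3 -c "
from h import *
go(470.6,-96.7,100,D)
c=env.camera('side');crop(c,'s3',220,100,140,140,4)
"
```

```text
t 36.03 p [ 540.8 -289.4  168. ] F [ 0.9 -0.3 -1.1] w 0.628 j [-0.7   0.14 -0.01  1.42 -0.    1.05]
shift cm now [-10.38   6.72  17.72] turn [ 0.002 -0.     0.004] shift cm in target frame [-10.35   6.8   17.71]
```

View pics/s3.png

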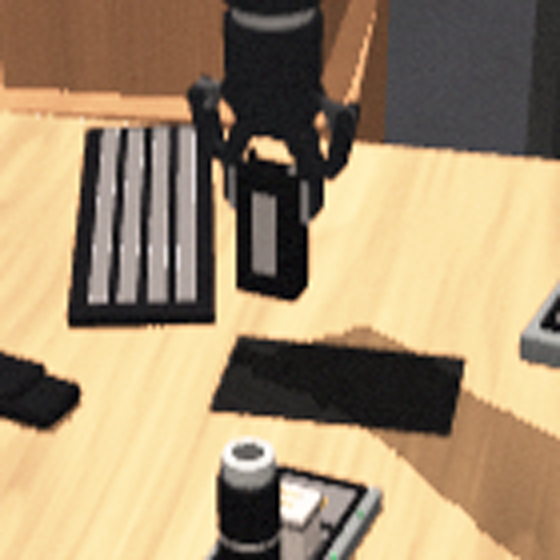

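>>> apply_moves([
  {"jaw":1,"translation":[-0.6,0,1],"turn":[0,0,0]},
  {"jaw":1,"translation":[-1,0,1.8],"turn":[0,0,0]},
  {"jaw":1,"translation":[-1.4,0,2.4],"turn":[0,0,0]},
  {"jaw":1,"translation":[-1.6,0,2.8],"turn":[0,0,0]},
  {"jaw":1,"translation":[-1.7,0,2.9],"turn":[0,0,0]},
  {"jaw":1,"translation":[-1.6,0,2.7],"turn":[0,0,0]},
  {"jaw":1,"translation":[-1.2,0,2],"turn":[0,0,0]},
  {"jaw":1,"translation":[-0.8,0,1.3],"turn":[0,0,0]},
  {"jaw":1,"translation":[-0.4,1,0.7],"turn":[0,0,0]},
  {"jaw":1,"translation":[0,2,0],"turn":[0,0,0]},
  {"jaw":1,"translation":[0,0.8,0],"turn":[0,0,0]},
  {"jaw":1,"translation":[0,0,0],"turn":[0,0,0]},
])

```text
time: 37.08
eef_pos: [468.0, -96.0, 123.4]
ee_rot: [0.705, -0.704, 0.065, -0.062]
contact_force: [-0.8, 0.4, -2.9]
width: 0.628
```

```bash
python3 -c "
from h import *
go(470.8,-97.5,101.3,D)
c=env.camera('side');crop(c,'s4',220,140,120,120,5)
"
```

```text
t 37.08 p [468.  -96.  123.4] F [-0.8  0.4 -2.9] w 0.628 j [-0.48 -0.26 -0.47  1.36 -0.    1.27]
shift cm now [ 0.31  2.2  -0.1 ] turn [-0.001 -0.    -0.005] shift cm in target frame [ 0.3   2.21 -0.1 ]
```

View pics/s4.png

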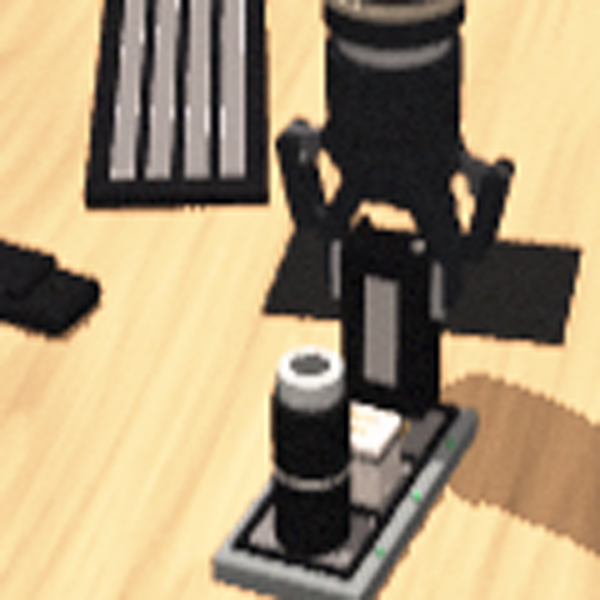

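>>> apply_moves([
  {"jaw":1,"translation":[0.2,0,-0.1],"turn":[0,0,0]},
  {"jaw":1,"translation":[0,0.4,0],"turn":[0,0,0]},
  {"jaw":1,"translation":[0,0.3,0],"turn":[0,0,0]},
  {"jaw":1,"translation":[0,0.2,0],"turn":[0,0,0]},
  {"jaw":1,"translation":[0,0,0],"turn":[0,0,0]},
  {"jaw":1,"translation":[0,0,0],"turn":[0,0,0]},
])

```text
time: 37.63
eef_pos: [471.7, -98.3, 117.8]
ee_rot: [-0.704, 0.704, -0.064, 0.064]
contact_force: [-0.2, 0.5, -2.5]
width: 0.629
```

```bash
python3 -c "
from h import *
go(470.8,-97.5,101.3,D)"
```

```text
t 37.63 p [471.7 -98.3 117.8] F [-0.2  0.5 -2.5] w 0.629 j [-0.48 -0.25 -0.47  1.35 -0.    1.27]
shift cm now [-0.11  1.65  0.07] turn [ 0. -0. -0.] shift cm in target frame [-0.11  1.65  0.07]
```

>>> apply_moves([
  {"jaw":1,"translation":[-0.1,0.5,0.1],"turn":[0,0,0]},
  {"jaw":1,"translation":[0,0.4,0],"turn":[0,0,0]},
  {"jaw":1,"translation":[0,0.2,0],"turn":[0,0,0]},
  {"jaw":1,"translation":[0,0.2,0],"turn":[0,0,0]},
  {"jaw":1,"translation":[0,0.1,0],"turn":[0,0,0]},
  {"jaw":1,"translation":[0,0,0],"turn":[0,0,0]},
  {"jaw":1,"translation":[0,0,0],"turn":[0,0,0]},
])

```text
time: 38.22
eef_pos: [471.0, -97.2, 103.8]
ee_rot: [-0.704, 0.704, -0.064, 0.064]
contact_force: [0.4, -1.1, -2.7]
width: 0.632
```

```bash
python3 -c "
from h import *
go(470.8,-97.5,101.3,D)
c=env.camera('side');crop(c,'s5',220,140,120,120,5)
"
```

```text
t 38.22 p [471.  -97.2 103.8] F [ 0.4 -1.1 -2.7] w 0.632 j [-0.48 -0.24 -0.49  1.32 -0.    1.27]
shift cm now [-0.01  0.25 -0.04] turn [ 0. -0.  0.] shift cm in target frame [-0.01  0.25 -0.04]
```

View pics/s5.png

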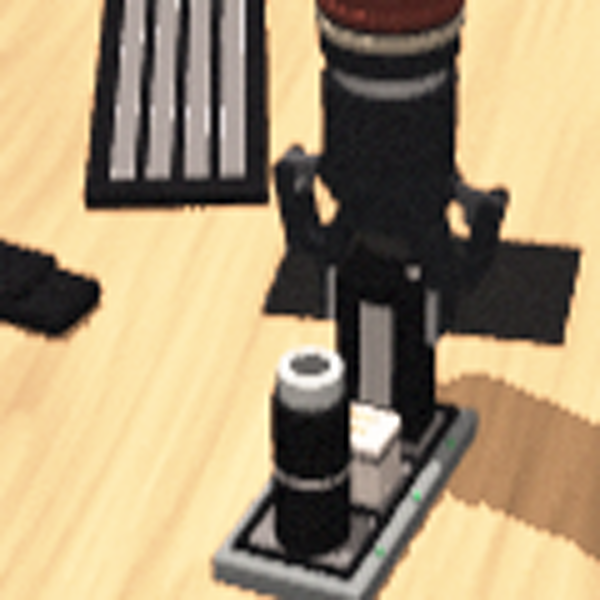

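>>> apply_moves([
  {"jaw":1,"translation":[0,0.1,0],"turn":[0,0,0]},
  {"jaw":1,"translation":[0,0.1,0],"turn":[0,0,0]},
  {"jaw":1,"translation":[0,0.05,0],"turn":[0,0,0]},
  {"jaw":1,"translation":[0,0,0],"turn":[0,0,0]},
  {"jaw":1,"translation":[0,0,0],"turn":[0,0,0]},
])

```text
time: 38.68
eef_pos: [470.9, -97.2, 101.3]
ee_rot: [-0.704, 0.704, -0.064, 0.064]
contact_force: [-0.2, 0.4, -2.9]
width: 0.632
```

>>> apply_moves([
  {"jaw":1,"translation":[0,0.1,0],"turn":[0,0,0]},
  {"jaw":1,"translation":[0,0,0],"turn":[0,0,0]},
  {"jaw":1,"translation":[0,0,0],"turn":[0,0,0]},
])

```text
time: 38.93
eef_pos: [471.1, -97.3, 101.2]
ee_rot: [-0.704, 0.704, -0.063, 0.064]
contact_force: [-2.7, 1.6, 6.4]
width: 0.634
```

Seated at the predicted height. Release and rise.

>>> apply_moves([
  {"jaw":0.6,"translation":[0,0,0],"turn":[0,0,0]},
  {"jaw":0.2,"translation":[0,0,0],"turn":[0,0,0]},
  {"jaw":0,"translation":[0,0,0],"turn":[0,0,0]},
  {"jaw":0,"translation":[0,0,0],"turn":[0,0,0]},
  {"jaw":0,"translation":[0,-1.5,0],"turn":[0,0,0]},
  {"jaw":0,"translation":[0,-3,0],"turn":[0,0,0]},
  {"jaw":0,"translation":[0,-3.5,0],"turn":[0,0,0]},
  {"jaw":0,"translation":[0,-3.5,0],"turn":[0,0,0]},
  {"jaw":0,"translation":[0,-2,0],"turn":[0,0,0]},
  {"jaw":0,"translation":[0,0,0],"turn":[0,0,0]},
])

```text
time: 39.77
eef_pos: [472.8, -98.1, 240.4]
ee_rot: [-0.703, 0.705, -0.061, 0.066]
contact_force: [0.4, 0.2, -0.1]
width: 0.999
```

>>> apply_moves([
  {"jaw":0,"translation":[0,0,-2],"turn":[0,0,0]},
  {"jaw":0,"translation":[0,0,-3],"turn":[0,0,0]},
  {"jaw":0,"translation":[0,0,-3.6],"turn":[0,0,0]},
  {"jaw":0,"translation":[0,0,-3.6],"turn":[0,0,0]},
  {"jaw":0,"translation":[0,0,-3.6],"turn":[0,0,0]},
  {"jaw":0,"translation":[0,0,-3.6],"turn":[0,0,0]},
  {"jaw":0,"translation":[0,0,-3.6],"turn":[0,0,0]},
  {"jaw":0,"translation":[0,0,-3.6],"turn":[0,0,0]},
  {"jaw":0,"translation":[0,0,-2],"turn":[0,0,0]},
  {"jaw":0,"translation":[0,0,0],"turn":[0,0,0]},
  {"jaw":0,"translation":[0,0,0],"turn":[0,0,0]},
])

```text
time: 40.68
eef_pos: [419.2, -379.1, 234.2]
ee_rot: [0.705, -0.704, 0.065, -0.064]
contact_force: [0.6, 0.2, 0.6]
width: 0.999
```

```bash
python3 - <<'E'
from h import *
go(470,-97,200,D)
c=env.camera('side');crop(c,'f1',130,130,220,220,2.7)
c=env.camera('top');crop(c,'f1t',130,100,160,160,3.7)
crop(c,'f2t',220,190,90,60,8)
E
```

```text
t 40.68 p [ 419.2 -379.1  234.2] F [0.6 0.2 0.6] w 0.999 j [-0.97 -0.   -0.03  1.54  0.    0.79]
shift cm now [-0.1   3.46 28.66] turn [-0.001 -0.002 -0.001] shift cm in target frame [-0.04  3.42 28.66]
```

View pics/f1.png

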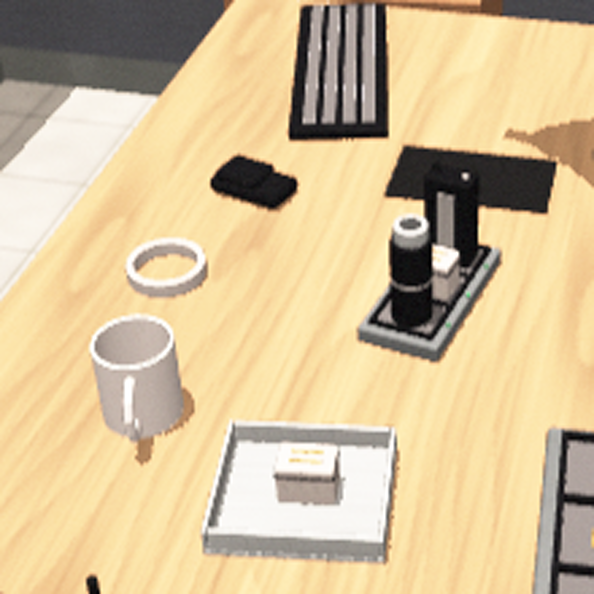

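View pics/f1t.png

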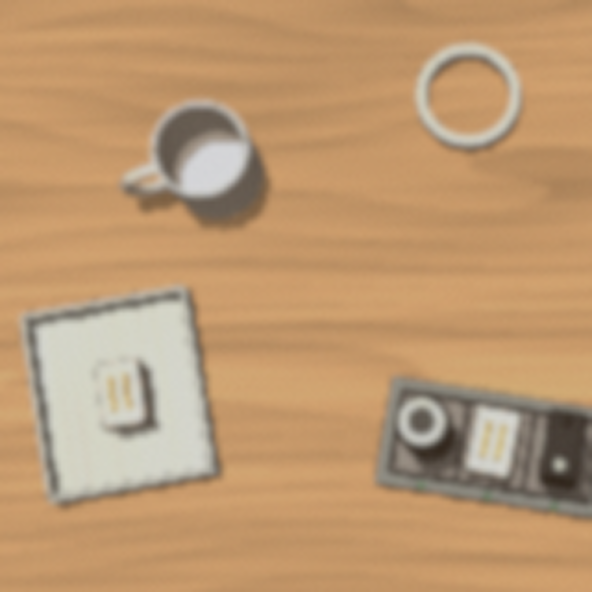

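View pics/f2t.png

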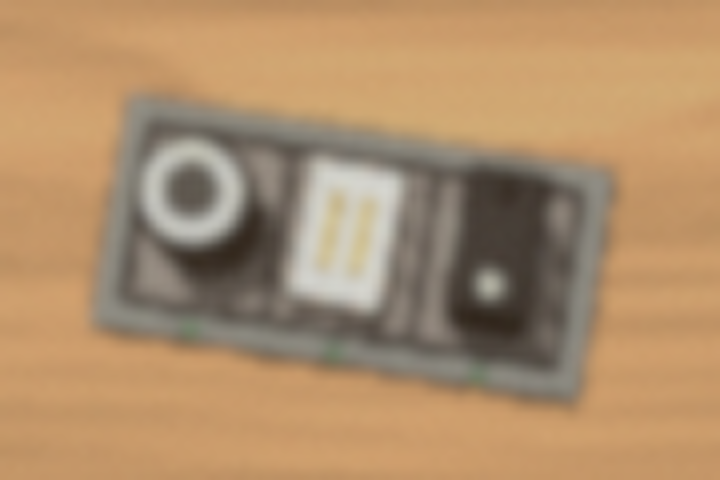

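The side and top pictures show everything in place and upright. In the top crop, the plug-on (collar) is at about px (243,213), the new pack at (263,219) and the belt pack at (282,223), all inside the ribs. The old pack is in the middle of the tray and the bystanders have not moved. Handing in.

```bash
python3 -c "
from h import *
print(env.job_done()); print(env.sense()['time'])"
```

```text
the job is handed in; nothing more can be done
None
the job is handed in; nothing more can be done
```

The job is done and handed in at about 41 s of the 131 s allowed. I stood both transmitters on the mat and moved the used pack from the middle bay into the tray. Then I set the spare pack in the middle bay and returned the plug-on and then the belt pack to their own bays.

- **Placing:** each piece touched down within about 0.3 mm of the height I expected. The tool's force readings at touch-down stayed below about 8 N.
- **Final pictures:** the top and side views show all three items upright inside their bay ribs and the used pack flat in the middle of the tray. By eye, the mug, mouse and tape roll had not moved, and the arm was clear of everything.
- **Not checked:** I did not run a numeric overlay on the final poses, and taking a last reading after hand-in was refused. No check failed or disagreed.

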